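# Press the worn axle sleeve out of a trolley castor wheel

### The arm

A 7-joint arm with a two-finger parallel gripper is mounted at the origin on the work surface. World frame = base frame: x ahead of the robot, y to its left, z up, the work surface at z = 0. Lengths are in m, angles in rad, forces in N, time in s.
With the tool pointing down it reaches from about 0.425 to 1.025 m from the base axis. Payload 9.4 kg.
Tool frame: the origin (TCP) lies between the finger pads; the fingertips stand 25 mm ahead of it and the grasp point (between the pads) lies 6 mm ahead of it (bot.nose_length is the distance from the TCP to the fingertips, in m); z points along the fingers, y is the direction in which the jaws open and shut (so a half turn about z gives the same grasp; the last joint's range is limited). The gripper opens to 93 mm and grips with 3 to 60 N. Pads are 15 mm wide; open, the fingers measure 128 mm over their backs; the gripper's body (75 mm by 188 mm) begins 65 mm behind the grasp point.
Start: joints at [-0.077, 0.599, -0.003, 1.599, 0.002, 0.943, -0.08], TCP at [0.725, -0, 0.204] pointing down, gripper open.
Joint ranges: [-2.57, 2.57], [-0.35, 1.97], [-1.29, 1.29], [0.11, 2.56], [-1.05, 4.19], [0.11, 1.86], [-2.63, 2.63]. Speed limits (rad/s): [2.22, 2.22, 3.01, 3.01, 3.14, 3.14, 3.14].

### API

Orientations are given as a rotation vector (axis times angle).
In Python, from station import bot, cams gives the robot as it stands.
- The arm moves only by the shell command python3 -m crank 'ROWS'. ROWS is JSON, one flat list of numbers, 7 for each row, row after row: the shift along the tool's x, y, z in mm, then the turn, a rotation vector about the tool's x, y, z in rad, then the closure, from 0 (fully open) to 1 (shut). In form: [dx, dy, dz, ax, ay, az, gripper, dx, dy, dz, ax, ay, az, gripper, ...]. A call has 1 to 5 rows; each row shifts and turns the commanded pose from where the row before left it, along the tool's axes as they then stand; what a row does not reach is not made up. A row lasts 1/8 s, in which the tool goes at most 62.5 mm and 10.7 degrees, less where a joint would pass 70% of its speed; a pose out of reach is approached as far as the arm can. A call is refused whole if a number of a shift passes 62.5 or a number of a turn 0.188, either way. A call with a gripper value outside its range is refused whole. The fingers move at their own pace and stop on an object; the grip force is fixed at half the most. Time passes only in rows, so rows that do not move let the fingers close. It gives the time, the measured TCP pose, the force and the opening at its end, in the units of the state.
- bot.state(): the state, without advancing time (a new reading comes with each control period).
- cams.capture(name): name is "scene" or "side" or "wrist"; returns the picture (400x640x3 uint8, blue, green, red); there is no depth.
- cams.camera_model(name): a dict with "fx", "fy", "cx", "cy" (pixels), "extrinsics" (4x4, takes a point from world to camera coordinates); the wrist camera has in their place "tool_from_camera" (4x4, takes a point from camera to tool coordinates, whose origin is the TCP and whose axes are the flange's). Camera axes: x right, y up, looking along -z (the intrinsics and any distortion apply to the point x, -y, -z); pixel columns grow to the right and rows downward; lengths in m; the calibration is good to about 2 mm. A picture is of the moment at which its call begins: read the wrist's pose just before it. camera_model takes no time and is no camera call.
- bot.close_job(): hands the job in, once; it reports no verdict.
The state is a dict: "time": time; "qpos": joint angles; "dq": joint speeds; "tau": joint torques, N m; "position": TCP position; "eef_rot": TCP orientation; "ft_force": force on the tool from outside, world axes, zero at the start; "torque": the same for the moment, N m; "finger_gap": opening from 0.0 (shut) to 1.0 (fully open).
Only numpy, scipy, OpenCV 4.12 (cv2) and the standard library are available. Lean on these libraries where they do the work, as an engineer would, in place of code of your own. Each camera call takes 0.05 s, during which the arm holds its last target.

### The job

Take the steel ejector with the broad disc collar from the tool block, push its shank down through the hub of the castor wheel clamped on the stand until the seated axle sleeve lets go and drops into the clear catch tray underneath, then put the ejector back upright in its socket, fully down. The bore of this worn wheel is a little off-centre, so feel for it, and do not lean hard on the hub: it is plastic and cracks. Leave everything else where it is.

Things in the scene. Friction and masses are not known exactly. Their poses are not given: they have to be found in the camera images.
- stand: aluminium press-out stand fixed to the table, 130 mm square, with a grey and black castor wheel (124 mm across) clamped flat on its two side walls. Origin: centre of its underside; z up; the walls are at its +y and -y, it is open to +x and -x. Two steel clamp tabs at its +y and -y, 50 to 69 mm from the axis, reach 125 mm high; nothing on it is higher than the hub top (128 mm)
- bore (a point): centre of the wheel, level with the hub's flat top (128 mm above the table). The vertical guide bore opens near here, 17 mm in diameter and 20 mm deep, in a 49 mm round core; in this worn wheel the core, and so the bore, sits off this point by up to 7 mm towards the stand's +x or -x (not in y): find it. The plastic cracks if the ejector or the robot presses on wheel or stand with over 30 N
- hub_foot (a point): centre of the hub's underside, 78 mm above the table; below the bore the hub widens to a 32 mm counterbore on the wheel's centre. Two rubber pads just inside grip the sleeve and let go when its top has passed them: the ejector's tip is then 1.5 to 3 mm above this point, its collar as far above the hub top. When the collar lands on the hub the resistance rises sharply
- tray (a point): centre of the floor, 11 mm above the table, of the clear catch tray under the hub; inside it is 86 mm (stand's x) by 78 mm (y), its rim 30 mm above the table
- sleeve: steel axle sleeve, 30 mm in diameter, 24 mm long, with a small hole that the ejector cannot enter; seated in the counterbore, in the wheel's centre, its top 21 to 24 mm below the hub top. Origin: centre of its lower end, z up along it. Sliding it down takes a steady 8 to 15 N (differs each time) all the way until it drops free. Push it with the ejector only, with no more than 30 N
- sleeve_center (a point): middle of the sleeve, 12 mm from either end
- block: black plastic tool block fixed to the table, 80 mm (x) by 195 mm (y) by 60 mm high. Origin: centre of its underside. Three vertical through-sockets 18.5 mm in diameter in its top at its y = -65, 0 and +65 mm, x = 0, each holding one steel hand tool, in any order
- ejector: the ejector, plain steel, 220 to 340 g, upright in one socket: a straight cylindrical head, under it a disc collar 34 mm in diameter and 7 mm thick, under that the shank 16 mm in diameter and 50 mm long. Origin: on its axis at the collar's underside, which rests on the block's top, 60 mm above the table; z up. The only tool there with a plain cylinder for a head
- ejector_head (a point): on the ejector's axis in the middle of its head, the place to hold it: a cylinder 22 mm in diameter and 50 mm long, from 7 to 57 mm above the collar's underside; this point is 32 mm above it
- ejector_tip (a point): centre of the ejector's tip, 50 mm below the collar's underside; the nose tapers to 14.5 mm over the last 1.5 mm
- ball_punch: bystander in another socket: slim steel punch topped by a 28 mm ball, its top 54 mm above the block; origin where it rests on the block's top
- tee_key: bystander in another socket: steel key with a level 60 mm cross bar, its top 44 mm above the block; the bar lies about along the block's x; origin where it rests on the block's top
- spare_wheel: bystander: loose spare castor wheel lying flat, 100 mm across, 32 mm high; origin under its centre
- spare_sleeve: bystander: loose sleeve of the same size (30 mm in diameter, 24 mm high) standing on the table; origin under its centre
- tape: bystander: cardboard tape roll, 96 mm across, 48 mm high; origin under its centre
- screwdriver: bystander: black-handled screwdriver, 190 mm, lying; origin under its middle, x towards its tip
- pen_cup: bystander: grey cup with pens, 76 mm across, 165 mm high with the pens; origin under its centre
- carton: bystander: white carton 90 x 150 x 50 mm; origin under its centre
Not all that is in view belongs to the job. What is shaped like the ejector but purple or red is not meant.

How it is judged:
On the way:
1. the sleeve has been driven out of the hub with the ejector, whose shank stands in the bore (z of sleeve_center in the frame of stand below 0.045 m and z of ejector in the frame of bore below 0.012 m and horizontal distance between ejector and bore below 0.01 m), for 0.1 s.
At the end, for the whole second after the job is handed in: the sleeve lies or stands still in the catch tray under the hub, and the ejector stands still and upright (within 0.08 rad) in a socket of the tool block with its collar down on the block (within 4 mm) (z of sleeve_center in the frame of stand between 0.015 and 0.032 m and x of sleeve_center in the frame of stand between -0.045 and 0.045 m and y of sleeve_center in the frame of stand between -0.041 and 0.041 m and linear speed of each of sleeve, ejector below 0.02 m/s and z of ejector in the frame of block between 0.056 and 0.064 m and x of ejector in the frame of block between -0.006 and 0.006 m and angle between ejector's own z axis and vertical below 0.08 rad); the robot touches nothing.
It fails at once if the ejector presses on the wheel or its stand with more than 30 N (contact force between ejector and stand above 30 N).
It fails at once if the ejector presses on the sleeve with more than 30 N (contact force between ejector and sleeve above 30 N).
It fails at once if the robot presses on the wheel or its stand with more than 30 N (contact force between any of the fingers, the arm and stand above 30 N).
It fails at once if the robot's fingers push the sleeve (contact force between the fingers and sleeve above 1 N).
It fails at once if another tool in the block is moved by more than 20 mm, or another bystander by more than 30 mm (distance of any of ball_punch, tee_key from where it was at the start of the episode above 0.02 m or distance of any of spare_wheel, spare_sleeve, tape, screwdriver, pen_cup, carton from where it was at the start of the episode above 0.03 m).
It also fails if it takes over 69 s, if anything falls off the work surface, if the arm or the gripper's body presses on something with over 40 N, if the wrist force passes 120 N, or if a joint passes its speed limit or range.

## Working session

There is one attempt and no reset: what is moved stays moved. The work goes in short steps, Python scripts to look and compute and a shell command to move; the robot and the scene stay as the last step left them, time stands still between calls to the robot, and variables do not carry over. Pictures are saved under pics/ and viewed, and the job is handed in when it is done.

```bash
ls; mkdir -p pics; python3 - <<'E'
from station import bot, cams
import cv2,json
print(bot.state(), bot.nose_length)
for n in ["scene","side","wrist"]:
    cv2.imwrite(f"pics/{n}0.png",cams.capture(n))
    m=cams.camera_model(n); print(n,{k:(v if not hasattr(v,'tolist') else v.tolist()) for k,v in m.items()})
E
```

```text
pics
{'time': 0.0, 'qpos': array([-0.07668557,  0.60012615, -0.00252414,  1.60013803,  0.00179935,
        0.94288961, -0.07980387]), 'dq': array([-0.00048952,  0.00198008, -0.00071832,  0.00090437, -0.00226629,
       -0.00057437, -0.00146258]), 'tau': array([ 5.70884713e-04, -7.65060925e+01,  1.49801854e+00, -2.52344084e+01,
       -5.23842021e-02,  1.69115182e-02,  2.08527672e-04]), 'position': array([ 7.24484334e-01, -4.32674852e-05,  2.02956613e-01]), 'eef_rot': array([-2.22071513e+00, -2.22076856e+00,  1.89299916e-03]), 'ft_force': array([ 0.36023184, -0.02800315,  0.3234547 ]), 'torque': array([0.01034555, 0.00394668, 0.04275836]), 'finger_gap': 0.9994949300686621} 0.025
scene {'fx': 507.9388881561131, 'fy': 507.9388881561131, 'cx': 319.4768695566236, 'cy': 194.2730608162715, 'extrinsics': [[0.6609858829482396, 0.7503818688572119, -0.0049712607549903375, -0.38064078847000204], [-0.40724913674927365, 0.3642805029569799, 0.8375248389047226, 0.14669592355948918], [0.6302743871998191, -0.551567553483495, 0.5463766382122544, -1.9379335244068883], [0.0, 0.0, 0.0, 1.0]]}
side {'fx': 410.3933158497244, 'fy': 410.3933158497244, 'cx': 317.9351933522152, 'cy': 204.51204084782728, 'extrinsics': [[-0.8257132686309177, -0.563996092572129, 0.010295900651075631, 0.4858150874743029], [0.304914547702995, -0.4309027017237045, 0.8493232483844358, -0.2662421401798344], [-0.4745784620122623, 0.704436845437959, 0.5277726917750603, -0.8365233699096605], [0.0, 0.0, 0.0, 1.0]]}
wrist {'fx': 339.4379461299223, 'fy': 339.4379461299223, 'cx': 315.98269041320185, 'cy': 200.9322830387498, 'tool_from_camera': [[-8.996570585307146e-05, 0.9664626673391377, 0.2568071349201345, 0.07091500516744635], [0.9999999855049693, 0.00012407132405518098, -0.00011660345125148057, -0.0007167179985240191], [-0.00014455528377366547, 0.25680712070739586, -0.9664626644923975, -0.17990014793232295], [0.0, 0.0, 0.0, 1.0]]}
```

View pics/scene0.png

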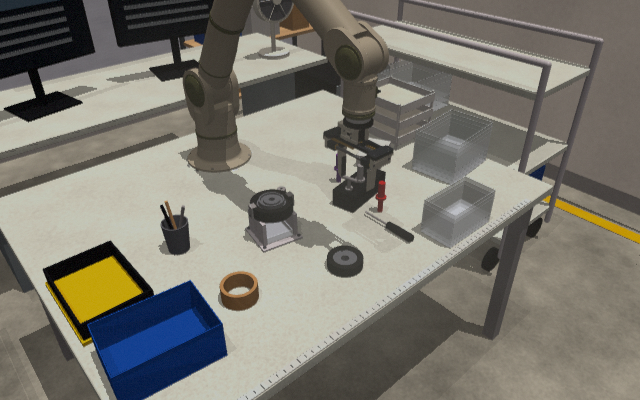

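View pics/side0.png

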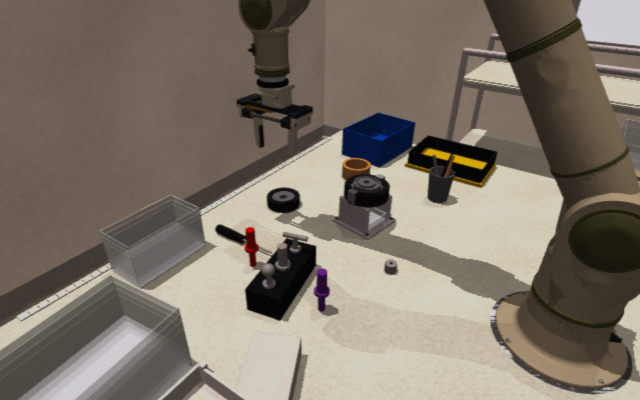

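View pics/wrist0.png

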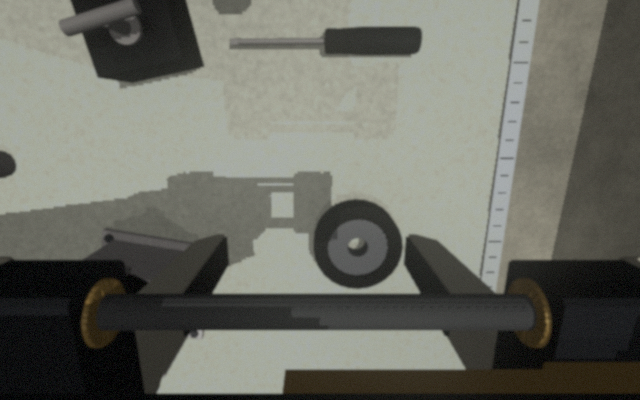

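```bash
cat > h.py <<'E'
import numpy as np, cv2
from station import bot, cams
from scipy.spatial.transform import Rotation as R
def ray(name,u,v,st=None):
    m=cams.camera_model(name)
    d=np.array([(u-m['cx'])/m['fx'],-(v-m['cy'])/m['fy'],-1.])
    if name=='wrist':
        T=np.array(m['tool_from_camera']); st=st or bot.state()
        Q=R.from_rotvec(st['eef_rot']).as_matrix()
        return Q@T[:3,3]+st['position'], Q@T[:3,:3]@d
    E=np.array(m['extrinsics']); Rm=E[:3,:3]
    return -Rm.T@E[:3,3], Rm.T@d
def onz(name,u,v,z,st=None):
    o,d=ray(name,u,v,st); return o+d*(z-o[2])/d[2]
def proj(name,p,st=None):
    m=cams.camera_model(name)
    if name=='wrist':
        T=np.array(m['tool_from_camera']); st=st or bot.state()
        Q=R.from_rotvec(st['eef_rot']).as_matrix()
        q=Q.T@(np.array(p)-st['position']); c=T[:3,:3].T@(q-T[:3,3])
    else:
        E=np.array(m['extrinsics']); c=E[:3,:3]@np.array(p)+E[:3,3]
    return m['cx']+m['fx']*c[0]/-c[2], m['cy']+m['fy']*c[1]/c[2]
E
python3 - <<'E'
from h import *
a=cv2.imread('pics/side0.png'); cv2.imwrite('pics/sidez.png',cv2.resize(a[160:320,220:420],None,fx=4,fy=3.75,interpolation=cv2.INTER_CUBIC)[:600])
print(onz('side',283,246,.117),onz('side',268,268,.114),onz('side',295,236,.104),onz('side',367,183,.128))
print(onz('scene',273,195,.128))
E
```

```text
[0.54174374 0.20439406 0.117     ] [0.52384557 0.27574854 0.114     ] [0.55341787 0.14631566 0.104     ] [ 0.51992813 -0.13258875  0.128     ]
[ 0.51591949 -0.12600152  0.128     ]
```

View pics/sidez.png

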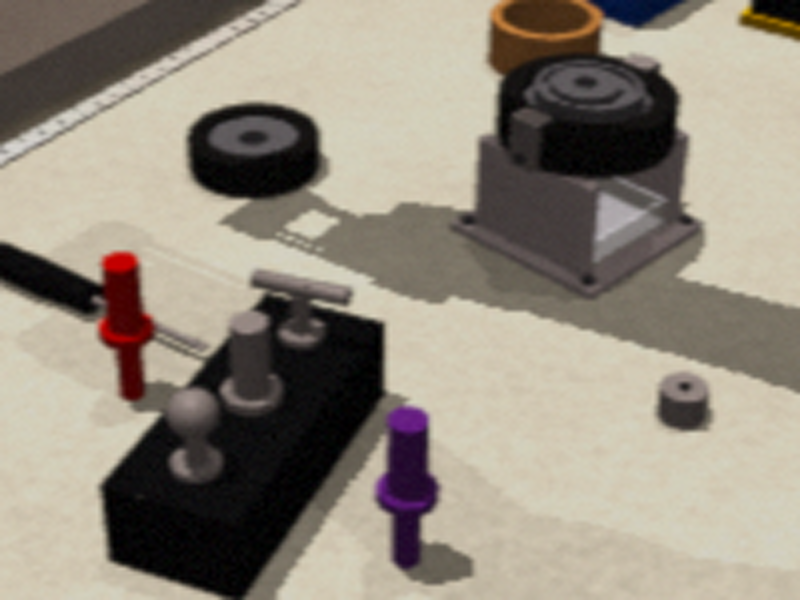

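```bash
python3 -m crank '[45,-43,-8,0,0,0,0, 45,-43,-8,0,0,0,0, 45,-43,-8,0,0,0,0, 45,-43,-8,0,0,0,0, 20,-10,0,0,0,-0.188,0]'; python3 - <<'E'
from h import *
st=bot.state(); print(st['position'],st['time'])
cv2.imwrite('pics/w1.png',cams.capture('wrist'))
for p in [(.5417,.204,.117),(.524,.276,.114),(.553,.146,.104)]: print(proj('wrist',p,st))
print(onz('side',322,308,0),onz('side',252,265,0))
E
```

```text
time: 0.78
position: [0.5408, 0.2025, 0.2365]
eef_rot: [-1.994, -2.427, -0.001]
ft_force: [0.2, 0.1, -0.2]
finger_gap: 1.001
[0.54080779 0.2025444  0.23647062] 0.775
(np.float64(318.00936107667064), np.float64(190.6289196219217))
(np.float64(314.1641767241383), np.float64(105.71409572648342))
(np.float64(317.6688334075844), np.float64(245.98871939489266))
[0.43324195 0.21141026 0.        ] [0.65450776 0.19150571 0.        ]
```

View pics/w1.png

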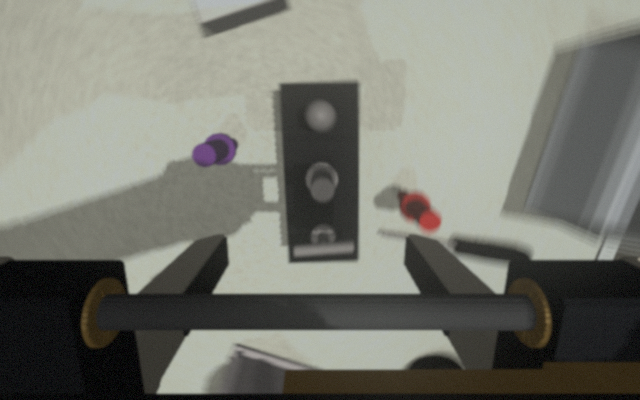

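```bash
python3 - <<'E'
from h import *
a=cv2.imread('pics/w1.png'); cv2.imwrite('pics/w1z.png',cv2.resize(a[70:270,260:380],None,fx=4,fy=3,interpolation=cv2.INTER_CUBIC))
g=cv2.cvtColor(a,cv2.COLOR_BGR2GRAY); m=(g<75).astype(np.uint8)*255
n,l,s,c=cv2.connectedComponentsWithStats(m)
i=l[100,300]; pts=cv2.findContours((l==i).astype(np.uint8),0,2)[0]
r=cv2.minAreaRect(max(pts,key=len)); print(r, cv2.boxPoints(r))
sub=((g>70)).astype(np.uint8); sub[:, :288]=0; sub[:,353:]=0; sub[:88]=0; sub[256:]=0
n,l,s,c=cv2.connectedComponentsWithStats(sub); print(s[s[:,4]>30],c[s[:,4]>30])
E
```

```text
((320.5316162109375, 172.13803100585938), (176.29310607910156, 75.63748931884766), 88.40885925292969) [[280.27988  85.07558]
 [355.8882   82.97536]
 [360.78336 259.2005 ]
 [285.17502 261.30072]]
[[     0      0    640    400 253394]
 [   306     99     31     32    756]
 [   306    162     33     40    807]
 [   293    226     60     30   1017]] [[319.47708707 199.62190896]
 [320.6547619  114.81878307]
 [321.86245353 182.15737299]
 [323.27138643 244.57915438]]
```

View pics/w1z.png

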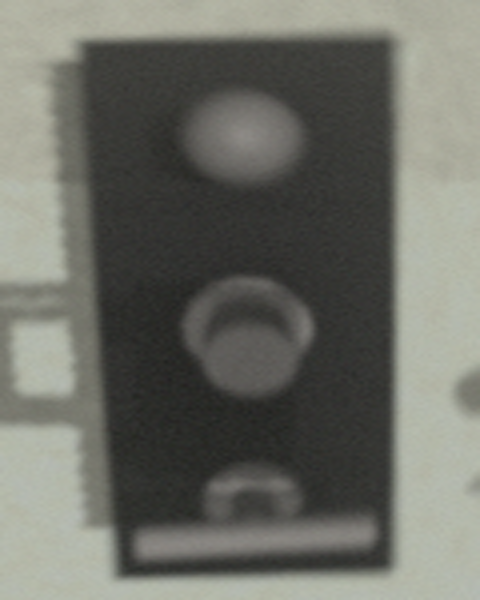

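```bash
python3 - <<'E'
from h import *
st=bot.state()
Q=R.from_rotvec(st['eef_rot']).as_matrix()
e=onz('wrist',323,189.7,.117); c=onz('wrist',322,180,.067); b=onz('wrist',320.7,114.8,.1); t=onz('wrist',324,248.6,.104); col=onz('wrist',323,237,.064)
tc=onz('wrist',358.5,83,.06);bc=onz('wrist',358.3,260,.06)
for n,p in dict(e=e,c=c,b=b,t=t,col=col,tc=tc,bc=bc).items(): print(n,p.round(4),((Q.T@(p-st['position']))*1000).round(1))
E
```

```text
e [0.5456 0.2079 0.117 ] [  2.1   5.7 119.3]
c [0.5458 0.2069 0.067 ] [  1.    5.6 169.2]
b [0.53   0.2715 0.1   ] [ 67.5   3.6 136.4]
t [0.5601 0.1469 0.104 ] [-60.6   7.2 132.1]
col [0.5605 0.1439 0.064 ] [-63.7   7.1 172.1]
tc [0.561 0.309 0.06 ] [ 97.7  41.6 176.4]
bc [0.6061 0.1235 0.06  ] [-93.1  47.5 176.1]
```

```bash
python3 -m crank '[1.5,5.6,0,0,0,-0.03,0.45, 0,0,45,0,0,0,0.45, 0,0,45,0,0,0,0.45, 0,0,0,0,0,0,0.45]';  python3 - <<'E'
from h import *
st=bot.state(); print(st['position'],st['time'],st['finger_gap'])
cv2.imwrite('pics/w2.png',cams.capture('wrist'));cv2.imwrite('pics/s2.png',cams.capture('side')[200:320,220:380])
E
```

```text
time: 1.32
position: [0.5482, 0.1993, 0.1428]
eef_rot: [-1.971, -2.444, 0.009]
ft_force: [0.4, -0.4, -0.0]
finger_gap: 0.618
[0.54824631 0.19929877 0.14275771] 1.325 0.6182178525011159
```

View pics/w2.png

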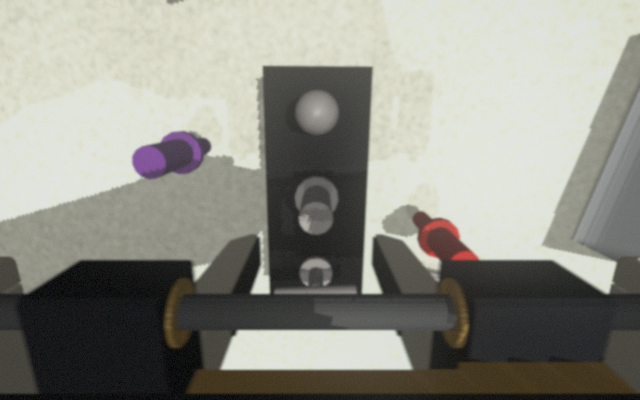

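View pics/s2.png

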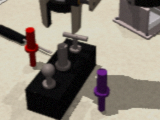

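```bash
python3 - <<'E'
from h import *
st=bot.state()
Q=R.from_rotvec(st['eef_rot']).as_matrix()
print(st['position'],Q.round(3))
for p in [onz('wrist',315.6,218,.117),onz('wrist',315.5,193.5,.067),onz('wrist',317,112,.1)]: print(p.round(4),((Q.T@(p-st['position']))*1000).round(1))
E
```

```text
[0.55003645 0.20081644 0.1461067 ] [[-0.213  0.977 -0.   ]
 [ 0.977  0.213 -0.001]
 [-0.001 -0.    -1.   ]]
[0.5482 0.2046 0.117 ] [ 4.1 -0.9 29.1]
[0.5472 0.2086 0.067 ] [ 8.3 -1.1 79.1]
[0.535  0.2694 0.1   ] [70.3 -0.  46.1]
```

```bash
python3 - <<'E'
from h import *
for i in range(2):
  st=bot.state(); a=cams.capture('wrist'); print(st['position'],st['eef_rot'])
cv2.imwrite('pics/w3z.png',cv2.resize(a[90:290,260:380],None,fx=4,fy=3,interpolation=cv2.INTER_CUBIC))
E
```

```text
[0.55003645 0.20081644 0.1461067 ] [ 1.97047024e+00  2.44641325e+00 -8.18109213e-04]
[0.55035894 0.20129344 0.14692586] [1.96930833e+00 2.44646434e+00 1.79938795e-03]
```

View pics/w3z.png

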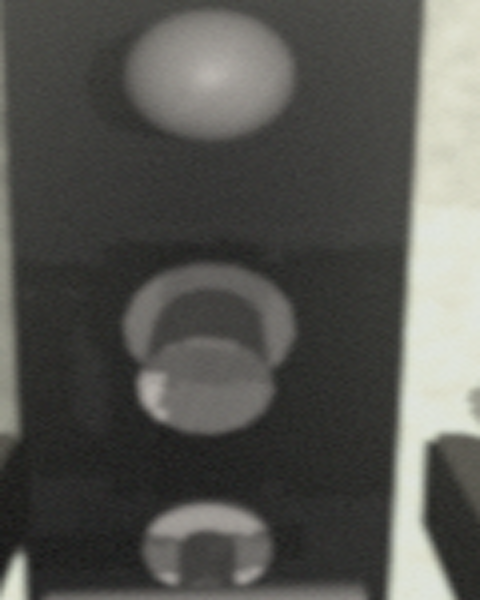

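```bash
python3 - <<'E'
from h import *
st=bot.state()
Q=R.from_rotvec(st['eef_rot']).as_matrix()
print(st['position'])
for p in [onz('wrist',311.25,219,.117),onz('wrist',312.4,200,.067),onz('wrist',312.5,114.7,.1)]: print(p.round(4),((Q.T@(p-st['position']))*1000).round(1))
E
```

```text
[0.55038328 0.20159379 0.14728333]
[0.5461 0.2038 0.117 ] [ 3.1 -3.8 30.3]
[0.5465 0.2035 0.067 ] [ 2.7 -3.5 80.3]
[0.5329 0.268  0.1   ] [68.6 -3.  47.3]
```

```bash
python3 -m crank '[3,-3.6,0,0,0,0,0.45, 0,0,24,0,0,0,0.45, 0,0,22,0,0,0,0.45, 0,0,0,0,0,0,0.45, 0,0,0,0,0,0,0.45]'; python3 - <<'E'
from h import *
st=bot.state(); print(st['position'],st['time'],st['finger_gap'],st['ft_force'])
cv2.imwrite('pics/w4.png',cams.capture('wrist'));cv2.imwrite('pics/s4.png',cv2.resize(cams.capture('side')[180:320,220:380],None,fx=4,fy=4))
E
```

```text
time: 2.15
position: [0.5452, 0.2043, 0.1008]
eef_rot: [1.967, 2.449, 0.002]
ft_force: [-0.1, 0.1, 0.2]
finger_gap: 0.549
[0.54515283 0.20428183 0.10081655] 2.15 0.5493810083320773 [-0.11537994  0.09233214  0.21711409]
```

View pics/w4.png

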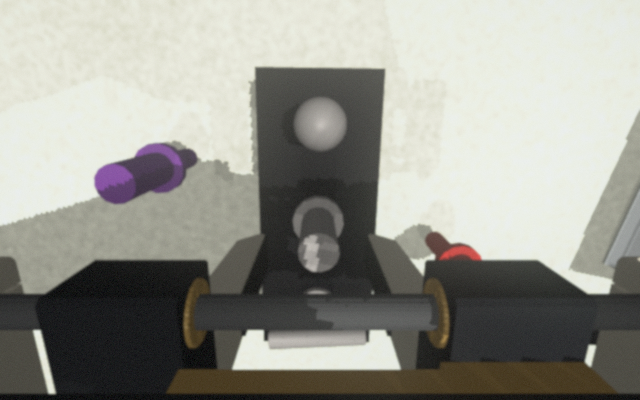

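View pics/s4.png

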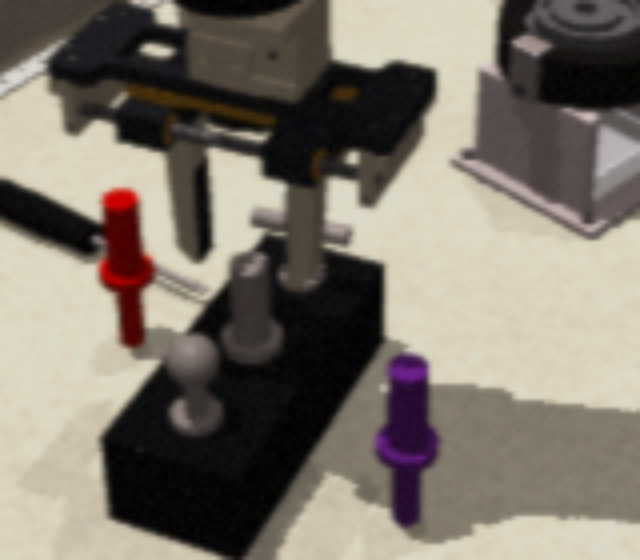

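```bash
python3 - <<'E'
from h import *
st=bot.state(); p=st['position']; print(p, st['qpos'])
for q in [p, p-[0,0,.025], (.546,.2035,.117),(.546,.2035,.067)]:
    u,v=proj('side',q); print((u,v),((u-220)*4,(v-180)*4), proj('wrist',q,st))
for u,v,z in [(283,246,.117),(282.5,266,.067)]: print(onz('side',u,v,z))
m=cams.camera_model('side');E=np.array(m['extrinsics']);print(-E[:3,:3].T@E[:3,3])
E
```

```text
[0.54532309 0.20426267 0.10085777] [-0.40771748  0.56377035 -0.06999851  2.01892256  0.07070812  0.5593809
 -0.30928611]
(np.float64(282.00855860261413), np.float64(251.26337670360397)) (np.float64(248.03423441045652), np.float64(285.05350681441587)) (np.float64(317.2265709604463), np.float64(240.65240430202454))
(np.float64(282.41276614564697), np.float64(260.1476172781946)) (np.float64(249.65106458258788), np.float64(320.59046911277846)) (np.float64(317.01477783746657), np.float64(226.14999456935107))
(np.float64(281.71673592907734), np.float64(245.10094493933883)) (np.float64(246.86694371630938), np.float64(260.4037797573553)) (np.float64(318.3457124923318), np.float64(253.71242537811946))
(np.float64(282.5286709404364), np.float64(262.93954943732916)) (np.float64(250.1146837617457), np.float64(331.75819774931665)) (np.float64(317.6983753140016), np.float64(223.03627889166626))
[0.54174374 0.20439406 0.117     ]
[0.53953866 0.21171757 0.067     ]
[0.08532909 0.74855124 0.66261793]
```

```bash
python3 - <<'E'
from h import *
st=bot.state(); p=st['position'];Q=R.from_rotvec(st['eef_rot']).as_matrix()
a=cams.capture('side'); b=cv2.resize(a[180:320,220:380],None,fx=5,fy=4.2,interpolation=cv2.INTER_CUBIC)
for s in (-1,1):
  for tx in(-.0075,.0075):
   for ty in (.026,.042):
    for tz in (.025,-.02):
     u,v=proj('side',p+Q@[tx,s*ty,tz]); cv2.circle(b,(int((u-220)*5),int((v-180)*4.2)),3,(0,255,0) if tz>0 else (0,0,255),-1)
cv2.imwrite('pics/s5.png',b)
sc=cams.capture('scene'); cv2.imwrite('pics/sc5.png',cv2.resize(sc[100:240,280:440],None,fx=5,fy=4.2,interpolation=cv2.INTER_CUBIC))
E
```

```text
(no output)
```

View pics/s5.png

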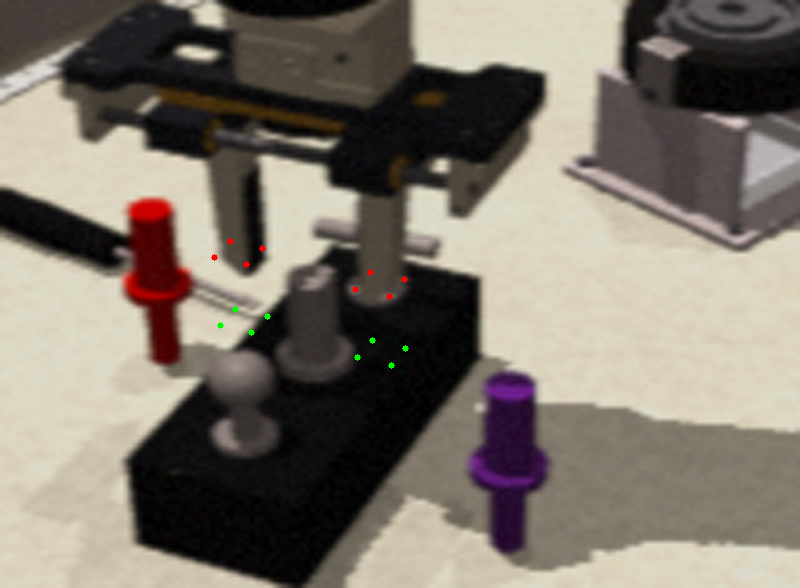

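View pics/sc5.png

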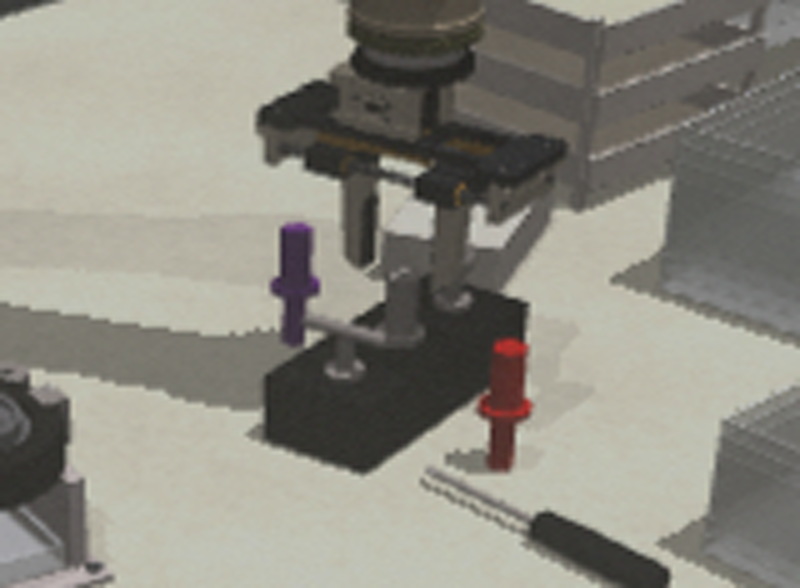

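```bash
python3 - <<'E'
from h import *
st=bot.state(); p=st['position'];Q=R.from_rotvec(st['eef_rot']).as_matrix()
for tz in (.025,.006,0,-.02):
  print(tz,[np.round(proj('wrist',p+Q@[tx,s*.026,tz],st)) for s in (-1,1) for tx in (.0075,-.0075)])
print(st['finger_gap'])
E
```

```text
0.025 [array([276., 215.]), array([277., 237.]), array([358., 215.]), array([358., 237.])]
0.006 [array([272., 225.]), array([273., 249.]), array([362., 225.]), array([361., 249.])]
0 [array([271., 228.]), array([272., 253.]), array([364., 228.]), array([363., 253.])]
-0.02 [array([266., 241.]), array([267., 269.]), array([369., 241.]), array([368., 269.])]
0.5520316939733304
```

```bash
python3 -m crank '[0,0,0,0,0,0,0.8, 0,0,0,0,0,0,0.8, 0,0,0,0,0,0,0.8, 0,0,0,0,0,0,0.8, 0,0,0,0,0,0,0.8]'; python3 - <<'E'
from h import *
cv2.imwrite('pics/w6.png',cams.capture('wrist'));cv2.imwrite('pics/s6.png',cv2.resize(cams.capture('side')[180:320,220:380],None,fx=4,fy=4))
E
```

```text
time: 2.98
position: [0.5451, 0.2041, 0.0997]
eef_rot: [1.967, 2.449, 0.001]
ft_force: [0.8, -0.2, -0.1]
finger_gap: 0.216
```

View pics/w6.png

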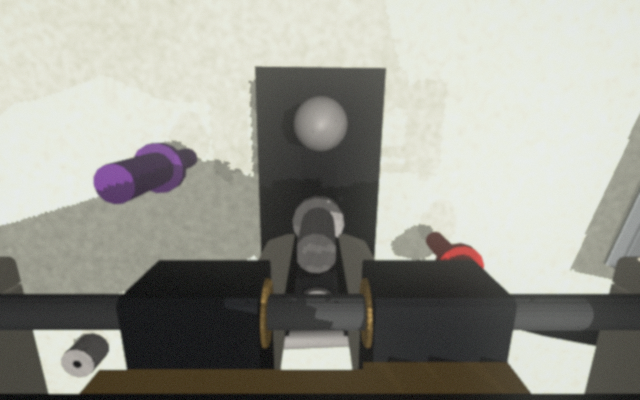

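View pics/s6.png

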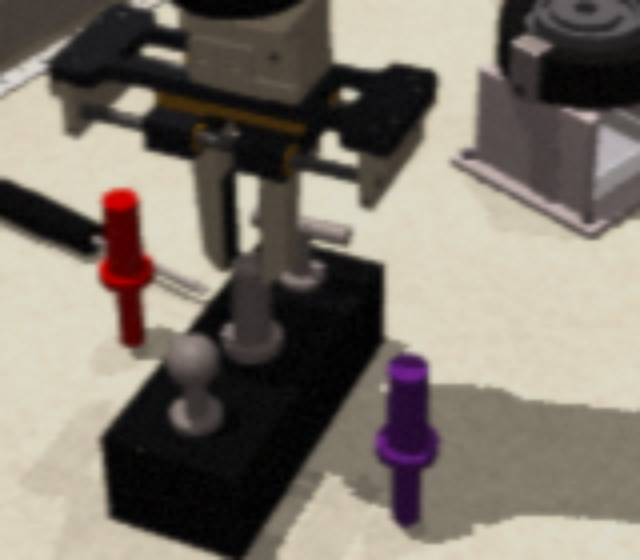

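```bash
python3 -m crank '[0,0,0,0,0,0,0.9, 0,0,0,0,0,0,0.9, 0,0,0,0,0,0,0.9]'
```

```text
time: 3.45
position: [0.5449, 0.204, 0.0998]
eef_rot: [1.967, 2.449, 0.0]
ft_force: [2.3, 1.3, 0.1]
finger_gap: 0.215
```

```bash
python3 -m crank '[0,0,-5,0,0,0,1, 0,0,-5,0,0,0,1, 0,0,0,0,0,0,1, 0,0,0,0,0,0,1]'; python3 - <<'E'
from h import *
cv2.imwrite('pics/s7.png',cv2.resize(cams.capture('side')[180:320,220:380],None,fx=5,fy=4.2,interpolation=cv2.INTER_CUBIC))
E
```

```text
time: 3.95
position: [0.5446, 0.2039, 0.1096]
eef_rot: [-1.967, -2.449, 0.0]
ft_force: [-0.1, 0.1, -2.5]
finger_gap: 0.217
```

View pics/s7.png

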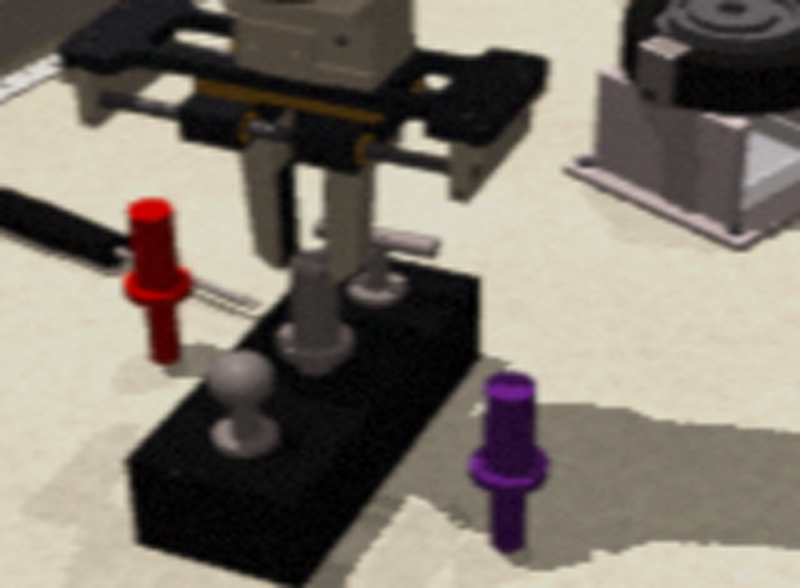

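```bash
python3 -m crank '[0,0,-40,0,0,0,1, 0,0,-45,0,0,0,1, 0,0,-45,0,0,0,1, -30,-10,-10,0,0,0,1, -45,-14,0,0,0,0,1]'; python3 -m crank '[-50,-14,0,0,0,0,1, -50,-14,0,0,0,0,1, -50,-14,0,0,0,0,1, -50,-14,0,0,0,0,1, -50,-14,0,0,0,0,1]'; python3 -m crank '[-40,-14,0,0,0,0,1, -30,-4,0,0,0,0,1, 0,0,0,0,0,0,1, 0,0,0,0,0,0,1]'; python3 - <<'E'
from h import *
st=bot.state(); print(st['position'],st['time'],st['finger_gap'],st['ft_force'])
a=cams.capture('wrist'); print(bot.state()['position'])
cv2.imwrite('pics/w8.png',a)
E
```

```text
time: 4.62
position: [0.5378, 0.1261, 0.2508]
eef_rot: [1.963, 2.451, 0.004]
ft_force: [0.6, 0.0, -2.9]
finger_gap: 0.215
time: 5.25
position: [0.5226, -0.1353, 0.2496]
eef_rot: [-1.967, -2.449, 0.0]
ft_force: [1.2, -0.4, -2.1]
finger_gap: 0.212
time: 5.75
position: [0.5204, -0.2051, 0.2494]
eef_rot: [-1.966, -2.449, -0.0]
ft_force: [0.7, 0.2, -2.2]
finger_gap: 0.211
[ 0.52044523 -0.20513683  0.24943622] 5.75 0.2105170913972989 [ 0.66570658  0.17073588 -2.22175702]
[ 0.52057674 -0.20474448  0.24949132]
```

View pics/w8.png

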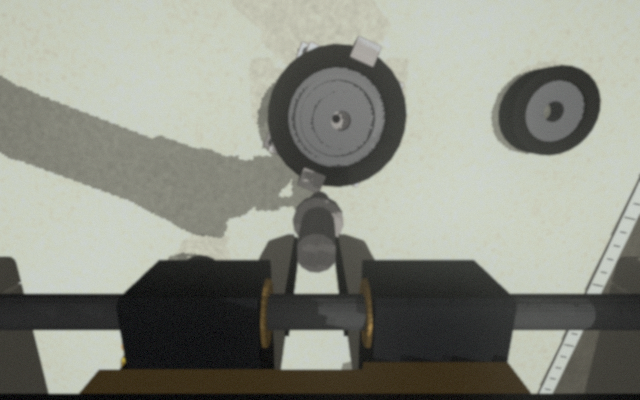

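```bash
python3 - <<'E'
from h import *
a=cv2.imread('pics/w8.png'); cv2.imwrite('pics/w8z.png',cv2.resize(a[30:200,255:425],None,fx=3.5,fy=3.5,interpolation=cv2.INTER_CUBIC))
E
```

```text
(no output)
```

View pics/w8z.png

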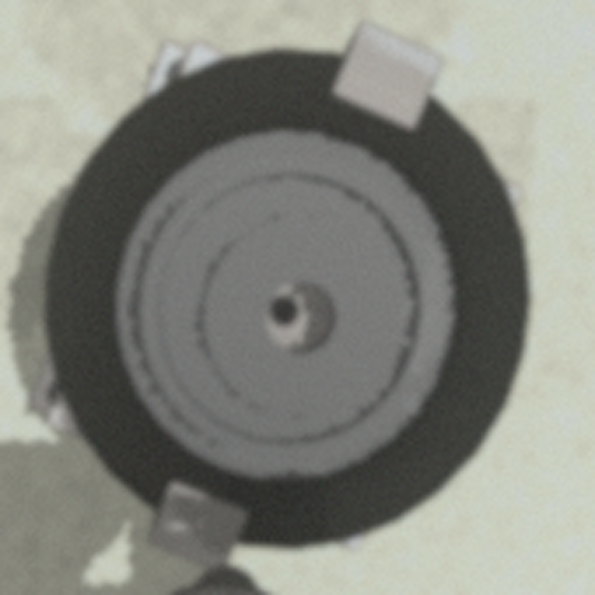

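```bash
python3 - <<'E'
from h import *
st=bot.state()
Q=R.from_rotvec(st['eef_rot']).as_matrix()
print(st['position'])
f=lambda x,y,z:onz('wrist',255+x/3.5,30+y/3.5,z,st)
for n,p in dict(bore=f(300,317,.128),hub=f(285.5,303,.126),t1=f(388,75,.125),t2=f(202,525,.125),c=f(288,298,.11)).items(): print(n,p.round(4),((Q.T@(p-st['position']))*1000).round(1))
g=cv2.cvtColor(cv2.imread('pics/w8.png'),cv2.COLOR_BGR2GRAY)
# bore fit by radial gradient around
c=np.array([340.7,120.6]); pts=[]
g2=cv2.GaussianBlur(g,(0,0),.7).astype(float)
for t in np.linspace(0,2*np.pi,48,endpoint=False):
    r=np.arange(6,14,.25); v=cv2.remap(g2.astype(np.float32),(c[0]+r*np.cos(t)).astype(np.float32)[None],(c[1]+r*np.sin(t)).astype(np.float32)[None],1)[0]
    d=np.abs(np.gradient(v)); i=d.argmax(); pts.append([c[0]+r[i]*np.cos(t),c[1]+r[i]*np.sin(t)])
e=cv2.fitEllipseAMS(np.array(pts,np.float32)); print(e); p=onz('wrist',*e[0],.128,st); print(p,(Q.T@(p-st['position']))*1000)
E
```

```text
[ 0.52057674 -0.20474448  0.24949132]
bore [ 0.5271 -0.1388  0.128 ] [ 62.8  20.7 121.5]
hub [ 0.5229 -0.1363  0.126 ] [ 66.2  17.2 123.5]
t1 [ 0.5346 -0.08    0.125 ] [118.7  40.8 124.6]
t2 [ 0.5148 -0.1957  0.125 ] [ 10.   -3.7 124.5]
c [ 0.5242 -0.135   0.11  ] [ 67.2  18.8 139.5]
((341.69244384765625, 120.22736358642578), (17.413740158081055, 19.00468635559082), 47.694705963134766)
[ 0.52784461 -0.13836346  0.128     ] [ 63.13432961  21.53939185 121.52989502]
```

```bash
python3 - <<'E'
from h import *
a=cv2.imread('pics/w8.png'); b=cv2.resize(a[180:290,255:385],None,fx=6,fy=5.4,interpolation=cv2.INTER_CUBIC); cv2.imwrite('pics/w8e.png',cv2.convertScaleAbs(b,alpha=1.6))
st=bot.state();p=st['position'];Q=R.from_rotvec(st['eef_rot']).as_matrix()
# expected circles if axis at tool (0,0)
for tz,r in ((-.017,.011),(.0328,.017),(.0398,.017)):
  q=[proj('wrist',p+Q@[x,y,tz],st) for x,y in((0,0),(r,0),(-r,0),(0,r),(0,-r))]
  print(tz,[(round((u-255)*6),round((v-180)*5.4)) for u,v in q])
E
```

```text
-0.017 [(374, 393), (374, 285), (374, 498), (502, 393), (247, 393)]
0.0328 [(372, 228), (372, 93), (372, 358), (527, 228), (218, 228)]
0.0398 [(372, 210), (372, 79), (372, 337), (522, 210), (222, 211)]
```

View pics/w8e.png

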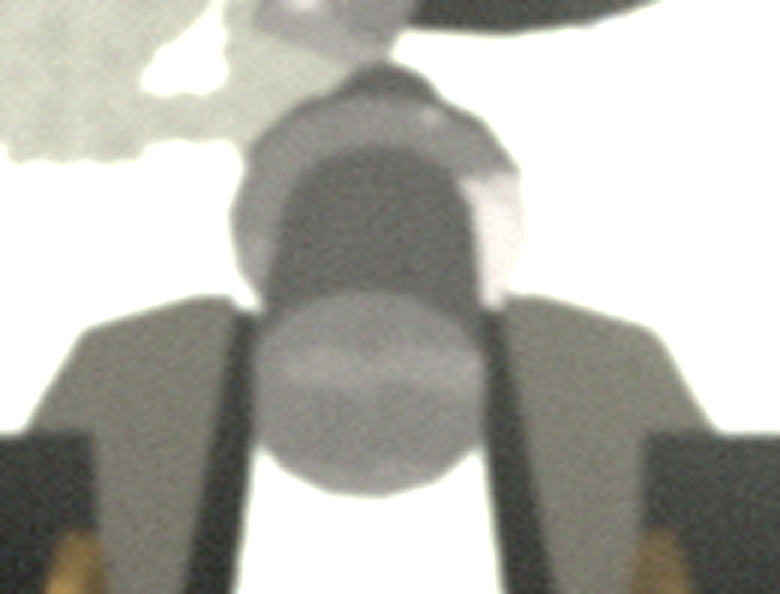

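```bash
python3 - <<'E'
from h import *
st=bot.state();p=st['position'];Q=R.from_rotvec(st['eef_rot']).as_matrix()
for tz,r in ((.0898,.00725),(.0883,.008),(.0398,.008)):
  q=[proj('wrist',p+Q@[x,y,tz],st) for x,y in((0,0),(r,0),(-r,0),(0,r),(0,-r))]
  print(tz,[(round((u-255)*6),round((v-180)*5.4)) for u,v in q])
E
```

```text
0.0898 [(371, 109), (371, 63), (371, 155), (424, 109), (318, 109)]
0.0883 [(371, 112), (371, 60), (371, 162), (430, 112), (312, 112)]
0.0398 [(372, 210), (372, 149), (372, 271), (443, 210), (301, 211)]
```

```bash
python3 -m crank '[32,10.5,0,0,0,0,1, 31,10.4,0,0,0,0,1, 0,0,0,0.015,0,0,1, 0,0.3,20,0,0,0,1, 0,0,0,0,0,0,1]'; python3 - <<'E'
from h import *
st=bot.state(); print(st['position'],st['eef_rot'],st['ft_force'])
a=cams.capture('wrist');st2=bot.state(); print(st2['position'],st2['ft_force'])
cv2.imwrite('pics/w9z.png',cv2.convertScaleAbs(cv2.resize(a[130:290,235:405],None,fx=4.5,fy=3.7,interpolation=cv2.INTER_CUBIC),alpha=1.5))
cv2.imwrite('pics/s9.png',cv2.convertScaleAbs(cv2.resize(cams.capture('side')[110:240,300:440],None,fx=5,fy=4.5,interpolation=cv2.INTER_CUBIC),alpha=1.5))
E
```

```text
time: 6.42
position: [0.5266, -0.1394, 0.2288]
eef_rot: [-1.959, -2.441, 0.021]
ft_force: [0.3, 0.5, -2.4]
finger_gap: 0.211
[ 0.52662037 -0.13941467  0.22876008] [-1.95865489 -2.44133081  0.02062704] [ 0.29697966  0.54719403 -2.44553574]
[ 0.52705827 -0.1396985   0.22948145] [-2.52202095e-01 -1.40437648e-03 -2.06263383e+00]
```

View pics/w9z.png

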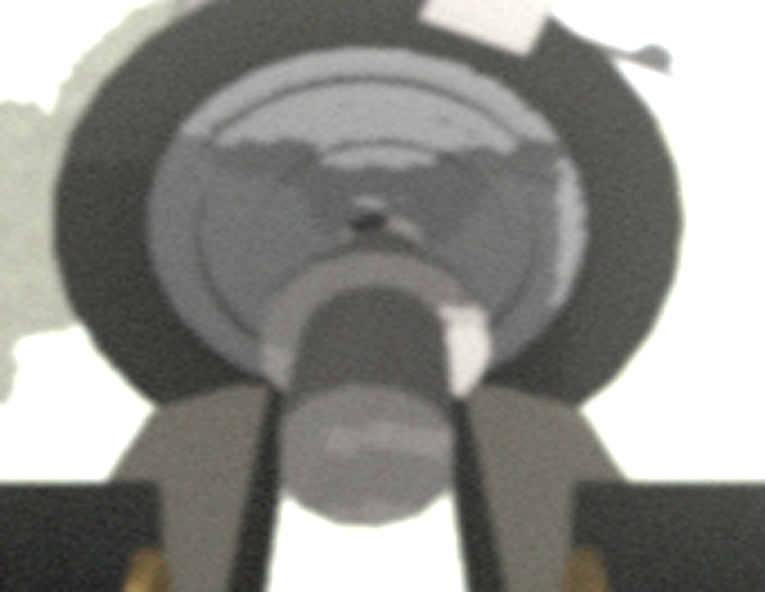

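View pics/s9.png

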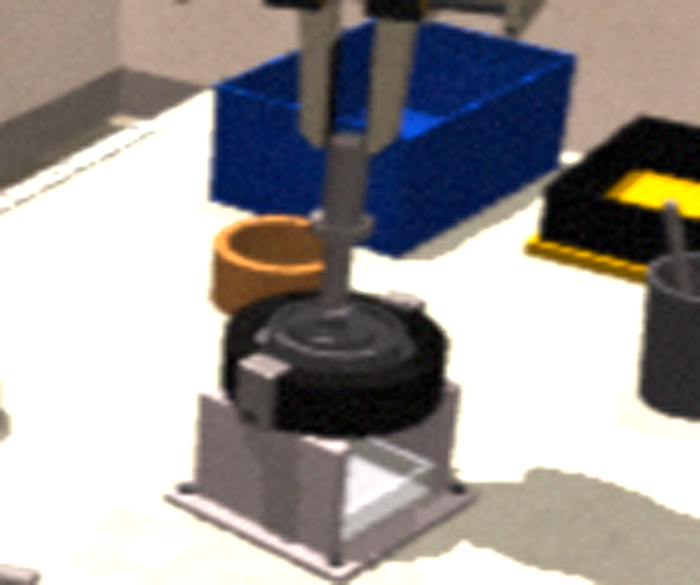

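```bash
python3 -m crank '[0,0.1,7,0,0,0,1, 0,0,0,0,0,0,1]'; python3 -m crank '[0,0,1.5,0,0,0,1, 0,0,0,0,0,0,1]';python3 - <<'E'
from h import *
st=bot.state();p=st['position'];Q=R.from_rotvec(st['eef_rot']).as_matrix()
print(p,p-p+p+Q@[0,0.00,.0898])
a=cams.capture('wrist')
cv2.imwrite('pics/w10z.png',cv2.convertScaleAbs(cv2.resize(a[130:290,235:405],None,fx=4.5,fy=3.7,interpolation=cv2.INTER_CUBIC),alpha=1.5))
u,v=proj('wrist',(.5272,-.1386,.128),st);print((u-235)*4.5,(v-130)*3.7)
u,v=proj('wrist',p+Q@[0,0.00025,.0898],st);print((u-235)*4.5,(v-130)*3.7)
E
```

```text
time: 6.78
position: [0.5272, -0.14, 0.2225]
eef_rot: [-1.961, -2.442, 0.019]
ft_force: [0.4, 0.0, -2.4]
finger_gap: 0.213
time: 7.02
position: [0.5274, -0.14, 0.2212]
eef_rot: [-1.961, -2.442, 0.018]
ft_force: [0.3, 0.1, -2.2]
finger_gap: 0.212
[ 0.52744083 -0.13996863  0.2212285 ] [ 0.52613083 -0.14026333  0.13143854]
375.9645717637469 249.9591262044039
369.49534318821 259.84581728848457
```

View pics/w10z.png

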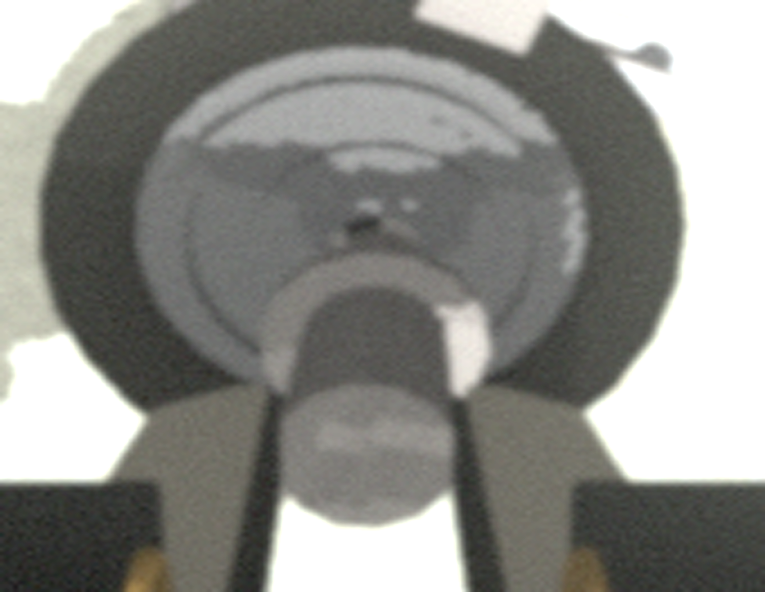

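```bash
python3 - <<'E'
from h import *
st=bot.state();print(st['position'])
p=st['position'];Q=R.from_rotvec(st['eef_rot']).as_matrix()
a=cams.capture('wrist')
b=cv2.convertScaleAbs(cv2.resize(a[165:205,290:345],None,fx=14,fy=14,interpolation=cv2.INTER_CUBIC),alpha=1.9)
def circ(c,r,col,ax=np.eye(3)):
  pts=[proj('wrist',c+ax@[r*np.cos(t),r*np.sin(t),0],st) for t in np.linspace(0,6.3,60)]
  cv2.polylines(b,[np.array([((u-290+.5)*14,(v-165+.5)*14) for u,v in pts],np.int32)],False,col,1)
circ(np.array([.5272,-.1386,.128]),.0085,(0,0,255)); circ(p+Q@[0,.00025,.0898],.00725,(0,255,0),Q)
circ(p+Q@[0,.0002,.0398],.017,(255,0,0),Q)
cv2.imwrite('pics/w11.png',b)
cv2.imwrite('pics/sc11.png',cv2.convertScaleAbs(cv2.resize(cams.capture('scene')[160:220,240:310],None,fx=10,fy=9,interpolation=cv2.INTER_CUBIC),alpha=1.6))
E
```

```text
[ 0.52743414 -0.13996535  0.22124979]
```

View pics/w11.png

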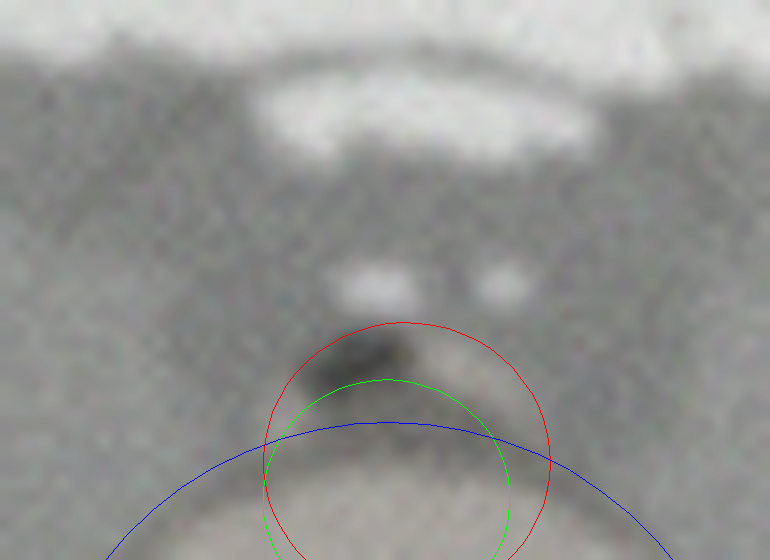

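View pics/sc11.png

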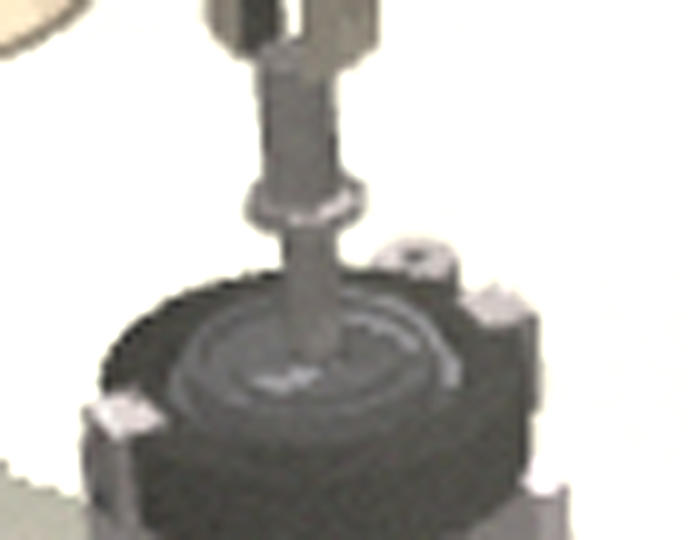

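```bash
python3 -m crank '[1.5,1.3,0,0,0,0,1, 0,0,0,0,0,0,1]'; python3 -m crank '[0,0,1.5,0,0,0,1, 0,0,0,0,0,0,1]';python3 -m crank '[0,0,1.5,0,0,0,1, 0,0,0,0,0,0,1]'; python3 -m crank '[0,0,1,0,0,0,1, 0,0,0,0,0,0,1]'
```

```text
time: 7.42
position: [0.5285, -0.138, 0.2212]
eef_rot: [-1.961, -2.442, 0.018]
ft_force: [-0.9, -0.2, -2.8]
finger_gap: 0.216
time: 7.68
position: [0.5282, -0.1382, 0.2195]
eef_rot: [-1.961, -2.442, 0.019]
ft_force: [-0.4, -0.2, -3.0]
finger_gap: 0.212
time: 7.92
position: [0.5282, -0.1382, 0.218]
eef_rot: [-1.961, -2.442, 0.019]
ft_force: [0.2, -0.2, -2.5]
finger_gap: 0.213
time: 8.18
position: [0.5284, -0.1382, 0.2173]
eef_rot: [-1.962, -2.442, 0.018]
ft_force: [-0.3, -0.2, -0.7]
finger_gap: 0.208
```

```bash
python3 -m crank '[0,0,0.7,0,0,0,1, 0,0,0,0,0,0,1]'; python3 - <<'E'
from h import *
st=bot.state();print(st['position'],st['ft_force'],st['torque'])
p=st['position'];Q=R.from_rotvec(st['eef_rot']).as_matrix()
a=cams.capture('wrist')
b=cv2.convertScaleAbs(cv2.resize(a[165:205,290:345],None,fx=14,fy=14,interpolation=cv2.INTER_CUBIC),alpha=1.9)
def circ(c,r,col,ax=np.eye(3)):
  pts=[proj('wrist',c+ax@[r*np.cos(t),r*np.sin(t),0],st) for t in np.linspace(0,6.3,60)]
  cv2.polylines(b,[np.array([((u-290+.5)*14,(v-165+.5)*14) for u,v in pts],np.int32)],False,col,1)
circ(np.array([.5272,-.1386,.128]),.0085,(0,0,255)); circ(p+Q@[0,.00025,.0898],.00725,(0,255,0),Q)
cv2.imwrite('pics/w12.png',b)
E
```

```text
time: 8.43
position: [0.5287, -0.1383, 0.217]
eef_rot: [-1.962, -2.443, 0.018]
ft_force: [-1.0, -0.5, 5.1]
finger_gap: 0.213
[ 0.52868175 -0.13830017  0.21696167] [-1.00608802 -0.50948375  5.05833611] [-0.06457126  0.13943648  0.00779131]
```

View pics/w12.png

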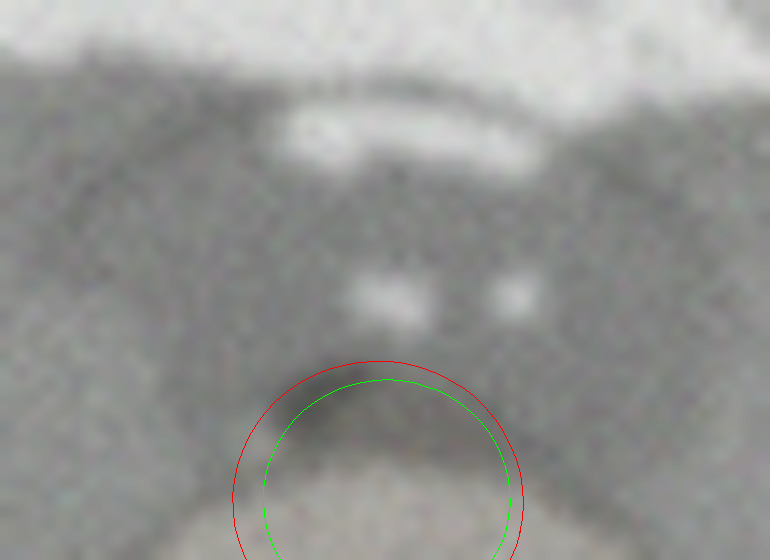

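```bash
python3 -m crank '[0,0,-1.5,0,0,0,1, 0.4,-1,0,0,0,0,1, 0,0,0,0,0,0,1, 0,0,1.5,0,0,0,1, 0,0,0,0,0,0,1]';python3 -m crank '[0,0,0.5,0,0,0,1, 0,0,0,0,0,0,1]'
```

```text
time: 9.1
position: [0.5271, -0.138, 0.2162]
eef_rot: [-1.961, -2.442, 0.019]
ft_force: [-1.2, -0.5, -3.2]
finger_gap: 0.212
time: 9.35
position: [0.5271, -0.138, 0.2159]
eef_rot: [-1.961, -2.442, 0.019]
ft_force: [-0.9, -0.5, -2.6]
finger_gap: 0.21
```

```bash
python3 -m crank '[0,0.02,1,0,0,0,1, 0,0,0,0,0,0,1]';python3 -m crank '[0,0.02,1,0,0,0,1, 0,0,0,0,0,0,1]';python3 -m crank '[0,0.02,1.5,0,0,0,1, 0,0,0,0,0,0,1]'
```

```text
time: 9.6
position: [0.5272, -0.138, 0.2149]
eef_rot: [-1.961, -2.442, 0.018]
ft_force: [-0.6, 0.4, -2.0]
finger_gap: 0.212
time: 9.85
position: [0.5272, -0.138, 0.2139]
eef_rot: [-1.961, -2.442, 0.018]
ft_force: [-0.1, -0.1, -3.1]
finger_gap: 0.211
time: 10.1
position: [0.5272, -0.138, 0.2124]
eef_rot: [-1.961, -2.442, 0.018]
ft_force: [-0.2, -0.4, -3.3]
finger_gap: 0.217
```

```bash
python3 -m crank '[0,0.03,2,0,0,0,1, 0,0.03,2,0,0,0,1, 0,0,0,0,0,0,1]';python3 -m crank '[0,0.03,2,0,0,0,1, 0,0.03,2,0,0,0,1, 0,0,0,0,0,0,1]';python3 -m crank '[0,0.03,2,0,0,0,1, 0,0.03,2,0,0,0,1, 0,0,0,0,0,0,1]'
```

```text
time: 10.48
position: [0.5272, -0.1379, 0.2083]
eef_rot: [-1.961, -2.442, 0.019]
ft_force: [-0.5, -0.8, -2.3]
finger_gap: 0.215
time: 10.85
position: [0.5272, -0.138, 0.2043]
eef_rot: [-1.961, -2.442, 0.019]
ft_force: [0.2, -0.0, -2.0]
finger_gap: 0.213
time: 11.22
position: [0.5272, -0.138, 0.2003]
eef_rot: [-1.961, -2.442, 0.018]
ft_force: [-0.3, -0.6, -2.6]
finger_gap: 0.212
```

```bash
python3 -m crank '[0,0.03,2,0,0,0,1, 0,0.02,1,0,0,0,1, 0,0,0,0,0,0,1]';python3 -m crank '[0,0.01,1,0,0,0,1, 0,0,0,0,0,0,1]';python3 -m crank '[0,0.01,1,0,0,0,1, 0,0,0,0,0,0,1]'
```

```text
time: 11.6
position: [0.5272, -0.138, 0.1974]
eef_rot: [-1.961, -2.442, 0.018]
ft_force: [0.4, 0.1, -3.3]
finger_gap: 0.213
time: 11.85
position: [0.5272, -0.138, 0.1964]
eef_rot: [-1.961, -2.442, 0.018]
ft_force: [0.1, 0.1, -2.5]
finger_gap: 0.215
time: 12.1
position: [0.5272, -0.138, 0.1954]
eef_rot: [-1.961, -2.442, 0.018]
ft_force: [1.0, -0.8, -2.6]
finger_gap: 0.214
```

```bash
for i in 1; do python3 -m crank '[0,0.01,1,0,0,0,1, 0,0,0,0,0,0,1]';python3 -m crank '[0,0.01,0.8,0,0,0,1, 0,0,0,0,0,0,1]';python3 -m crank '[0,0.01,0.7,0,0,0,1, 0,0,0,0,0,0,1]'; done
```

```text
time: 12.35
position: [0.5277, -0.1381, 0.195]
eef_rot: [-1.962, -2.443, 0.017]
ft_force: [-0.7, -0.3, 3.7]
finger_gap: 0.212
time: 12.6
position: [0.5279, -0.1382, 0.1945]
eef_rot: [-1.962, -2.443, 0.017]
ft_force: [-1.7, -0.7, 7.7]
finger_gap: 0.217
time: 12.85
position: [0.528, -0.1383, 0.1938]
eef_rot: [-1.963, -2.443, 0.017]
ft_force: [-0.6, -0.9, 7.1]
finger_gap: 0.216
```

```bash
python3 -m crank '[0,0.01,1,0,0,0,1, 0,0.01,1,0,0,0,1, 0,0.02,1,0,0,0,1]'; python3 -m crank '[0,0.01,1,0,0,0,1, 0,0.01,1,0,0,0,1, 0,0.02,1,0,0,0,1]'; python3 - <<'E'
from h import *
cv2.imwrite('pics/s13.png',cv2.convertScaleAbs(cv2.resize(cams.capture('side')[110:240,300:440],None,fx=5,fy=4.5,interpolation=cv2.INTER_CUBIC),alpha=1.5))
E
```

```text
time: 13.22
position: [0.528, -0.1383, 0.1909]
eef_rot: [-1.963, -2.443, 0.017]
ft_force: [-0.9, -0.4, 7.8]
finger_gap: 0.216
time: 13.6
position: [0.528, -0.1383, 0.1879]
eef_rot: [-1.963, -2.443, 0.017]
ft_force: [-0.8, -0.4, 6.5]
finger_gap: 0.212
```

View pics/s13.png

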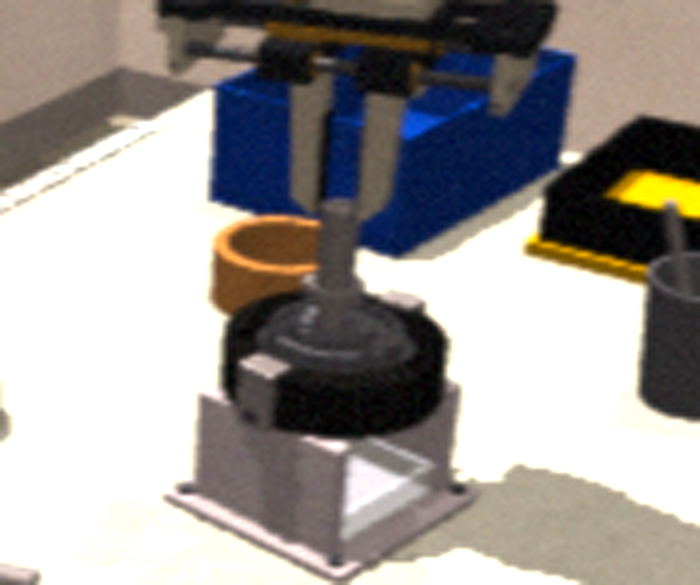

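```bash
python3 -m crank '[0,0.01,1.5,0,0,0,1, 0,0.01,1.5,0,0,0,1, 0,0.02,1.5,0,0,0,1]'; python3 -m crank '[0,0.01,1.5,0,0,0,1, 0,0.01,1.5,0,0,0,1, 0,0.02,1.5,0,0,0,1]'; python3 -m crank '[0,0.01,1.5,0,0,0,1, 0,0.01,1.5,0,0,0,1, 0,0.01,1,0,0,0,1]'
```

```text
time: 14.02
position: [0.528, -0.1383, 0.1834]
eef_rot: [-1.963, -2.443, 0.017]
ft_force: [-1.0, -1.0, 7.6]
finger_gap: 0.215
time: 14.4
position: [0.528, -0.1383, 0.1789]
eef_rot: [-1.963, -2.443, 0.017]
ft_force: [-0.9, -1.4, 8.3]
finger_gap: 0.214
time: 14.78
position: [0.528, -0.1383, 0.1748]
eef_rot: [-1.963, -2.443, 0.017]
ft_force: [-0.5, -0.0, 8.1]
finger_gap: 0.217
```

```bash
python3 -m crank '[0,0.01,1,0,0,0,1, 0,0.01,1,0,0,0,1, 0,0.02,1,0,0,0,1]'; python3 -m crank '[0,0.01,1,0,0,0,1, 0,0,0,0,0,0,1]'; python3 -m crank '[0,0.01,0.7,0,0,0,1, 0,0,0,0,0,0,1]'
```

```text
time: 15.15
position: [0.528, -0.1383, 0.1718]
eef_rot: [-1.963, -2.443, 0.017]
ft_force: [-0.1, -0.3, 7.9]
finger_gap: 0.215
time: 15.4
position: [0.5277, -0.1381, 0.1705]
eef_rot: [-1.962, -2.443, 0.017]
ft_force: [0.8, -0.2, 4.4]
finger_gap: 0.214
time: 15.65
position: [0.5268, -0.1379, 0.1689]
eef_rot: [-1.961, -2.442, 0.019]
ft_force: [-0.0, 0.3, -3.1]
finger_gap: 0.214
```

```bash
python3 -m crank '[0,0.01,0.5,0,0,0,1, 0,0,0,0,0,0,1]'
```

```text
time: 15.9
position: [0.5269, -0.138, 0.1685]
eef_rot: [-1.961, -2.442, 0.019]
ft_force: [0.1, -0.7, -1.6]
finger_gap: 0.212
```

Force dropped back to the ejector's weight alone, so the sleeve probably let go. Check by camera.

```bash
python3 - <<'E'
from h import *
a=cams.capture('side')[110:240,300:440];b=cams.capture('scene')[160:260,230:320]
cv2.imwrite('pics/x14.png',cv2.convertScaleAbs(np.hstack([cv2.resize(a,(440,410),interpolation=2),cv2.resize(b,(360,410),interpolation=2)]),alpha=1.3))
print(bot.state()['ft_force'])
E
```

```text
[-0.2411157   0.13790401 -1.86593842]
```

View pics/x14.png

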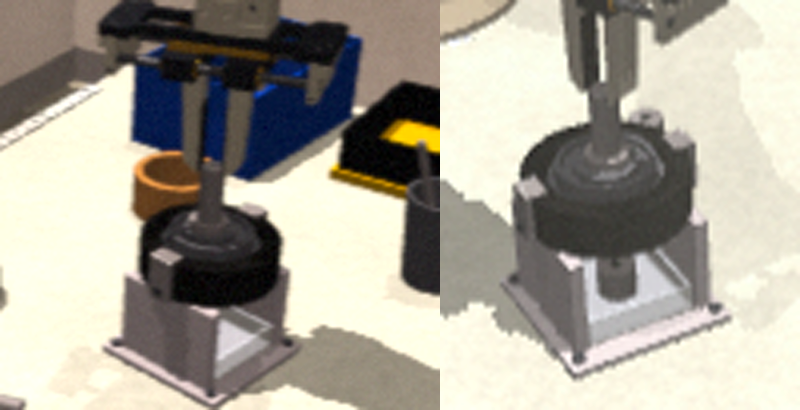

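```bash
python3 - <<'E'
from h import *
a=cams.capture('scene');x0,y0=262,205
b=cv2.convertScaleAbs(cv2.resize(a[y0:y0+55,x0:x0+60],None,fx=10,fy=10,interpolation=2),alpha=1.5)
for z,col in((.011,(0,255,0)),(.035,(0,0,255)),(.054,(255,0,0)),(.078,(255,0,255))):
  c=np.array([.5245,-.1375,z]); pts=[proj('scene',c+[.015*np.cos(t),.015*np.sin(t),0]) for t in np.linspace(0,6.3,60)]
  cv2.polylines(b,[np.array([((u-x0+.5)*10,(v-y0+.5)*10) for u,v in pts],np.int32)],False,col,1)
cv2.imwrite('pics/x15.png',b); print(bot.state()['time'])
E
```

```text
16.05
```

View pics/x15.png

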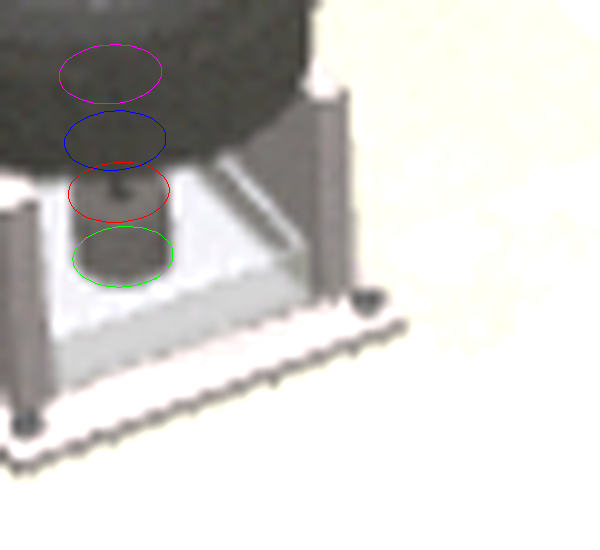

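```bash
python3 -m crank '[0,-0.1,-10,0,0,0,1, 0,-0.3,-20,0,0,0,1, 0,-0.4,-25,0,0,0,1, 0,-0.4,-26,0,0,0,1, 20,7,0,0,0,0,1]'; python3 -m crank '[50,17,0,0,0,0,1, 50,17,0,0,0,0,1, 50,17,0,0,0,0,1, 50,17,0,0,0,0,1, 30,10,0,0,0,0,1]'; python3 -m crank '[18,6,0,0,0,0,1, 0,0,0,0,0,0,1, 0,0,0,0,0,0,1, 0,0,0,0,0,0,1]'; python3 - <<'E'
from h import *
st=bot.state(); print(st['position'],st['time'],st['finger_gap'],st['ft_force'])
a=cams.capture('wrist'); print(bot.state()['position'])
cv2.imwrite('pics/w16.png',a)
cv2.imwrite('pics/w16z.png',cv2.convertScaleAbs(cv2.resize(a[30:210,240:410],None,fx=4,fy=3.3,interpolation=2),alpha=1.5))
E
```

```text
time: 16.68
position: [0.5306, -0.1186, 0.2525]
eef_rot: [-1.968, -2.442, 0.016]
ft_force: [0.1, 0.1, -2.8]
finger_gap: 0.209
time: 17.3
position: [0.5561, 0.1277, 0.2493]
eef_rot: [-1.958, -2.445, 0.016]
ft_force: [0.3, -0.2, -1.7]
finger_gap: 0.215
time: 17.8
position: [0.5582, 0.1415, 0.2485]
eef_rot: [-1.964, -2.44, 0.019]
ft_force: [0.1, -0.5, -2.3]
finger_gap: 0.213
[0.55819176 0.14153238 0.24853712] 17.8 0.2132802323555774 [ 0.05016536 -0.49119686 -2.34014816]
[0.55823474 0.14177772 0.24852874]
```

View pics/w16.png

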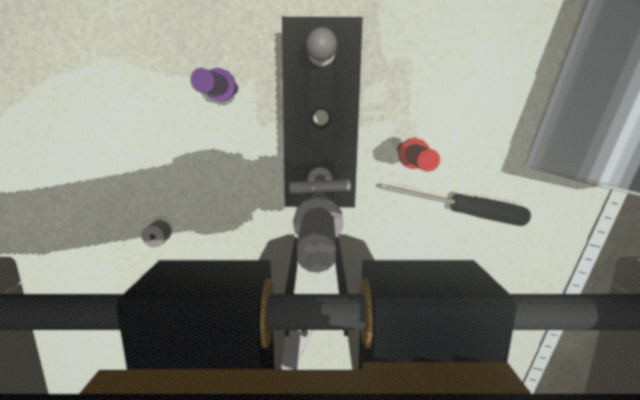

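View pics/w16z.png

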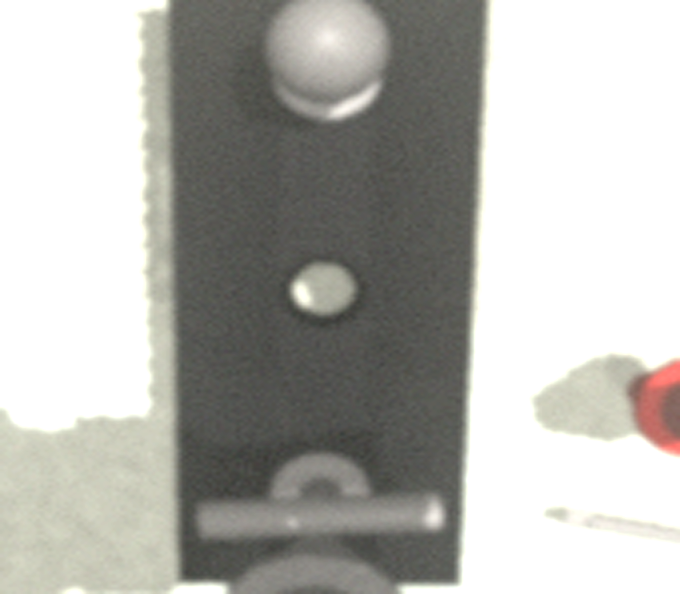

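```bash
python3 - <<'E'
from h import *
st=bot.state();p=st['position'];Q=R.from_rotvec(st['eef_rot']).as_matrix()
f=lambda x,y,z:onz('wrist',240+(x-2)/4,30+(y-1.6)/3.3,z,st)
s=f(323.5,288,.06)
for n,q in dict(sock=s,ball=f(327,48,.1),tee=f(322,490,.064)).items(): print(n,q.round(4),(Q.T@(q-p)*1000).round(1))
tip=p+Q@[0,.00025,.089]; d=s-tip; print(tip,d, (Q.T@[d[0],d[1],0]*1000).round(2))
a=cams.capture('wrist');b=cv2.resize(a[180:290,255:385],None,fx=6,fy=5.4,interpolation=cv2.INTER_CUBIC); cv2.imwrite('pics/w17e.png',cv2.convertScaleAbs(b,alpha=1.6))
E
```

```text
sock [0.5455 0.2053 0.06  ] [ 64.9   4.  188.5]
ball [0.5325 0.2676 0.1   ] [128.5   4.  148.4]
tee [0.5591 0.142  0.064 ] [1.000e-01 3.700e+00 1.845e+02]
[0.55718046 0.14150156 0.15953507] [-0.01169486  0.06382539 -0.09953507] [64.85  2.22 -0.07]
```

View pics/w17e.png

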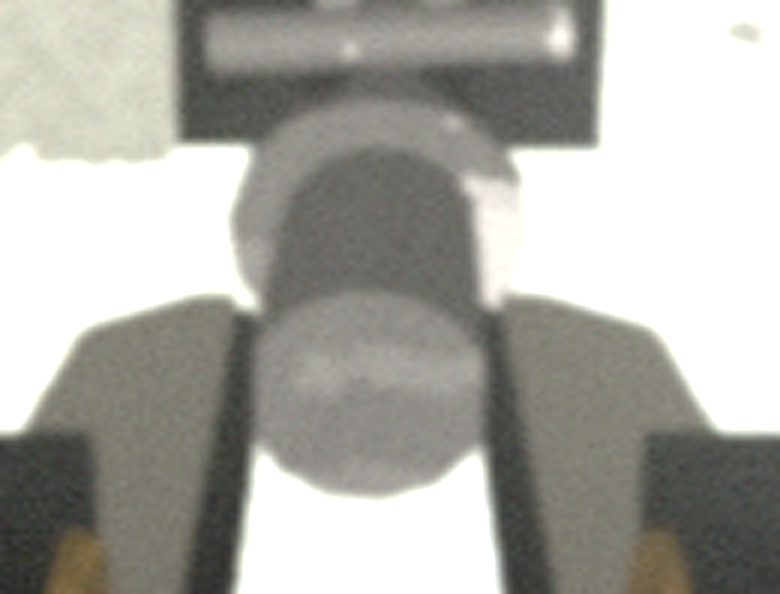

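```bash
python3 -m crank '[33,0.6,0,0,0,0,1, 32.3,0.6,0,0,0,0,1, 0,0,0,0,0,0,1, 0,0.7,45,0,0,0,1, 0,0.6,40,0,0,0,1]'; python3 -m crank '[0,0.1,8,0,0,0,1, 0,0,0,0,0,0,1, 0,0,0,0,0,0,1]'; python3 - <<'E'
from h import *
st=bot.state();p=st['position'];Q=R.from_rotvec(st['eef_rot']).as_matrix()
print(p,p+Q@[0,0.00025,.089], st['ft_force'])
a=cams.capture('wrist');x0,y0=280,155
b=cv2.convertScaleAbs(cv2.resize(a[y0:y0+55,x0:x0+75],None,fx=10,fy=10,interpolation=2),alpha=2.2)
def circ(c,r,col,ax=np.eye(3)):
  pts=[proj('wrist',c+ax@[r*np.cos(t),r*np.sin(t),0],st) for t in np.linspace(0,6.3,60)]
  cv2.polylines(b,[np.array([((u-x0+.5)*10,(v-y0+.5)*10) for u,v in pts],np.int32)],False,col,1)
circ(np.array([.5455,.2053,.06]),.00925,(0,0,255)); circ(p+Q@[0,.00025,.089],.00725,(0,255,0),Q)
cv2.imwrite('pics/w18.png',b)
E
```

```text
time: 18.52
position: [0.5458, 0.2061, 0.1627]
eef_rot: [-1.963, -2.442, 0.017]
ft_force: [-0.1, 0.2, -2.8]
finger_gap: 0.212
time: 18.9
position: [0.5463, 0.2074, 0.1569]
eef_rot: [-1.963, -2.443, 0.015]
ft_force: [0.7, 0.6, -1.6]
finger_gap: 0.207
[0.54626583 0.20741658 0.1569387 ] [0.54540561 0.20725877 0.06794265] [ 0.68970312  0.57552769 -1.5856479 ]
```

View pics/w18.png

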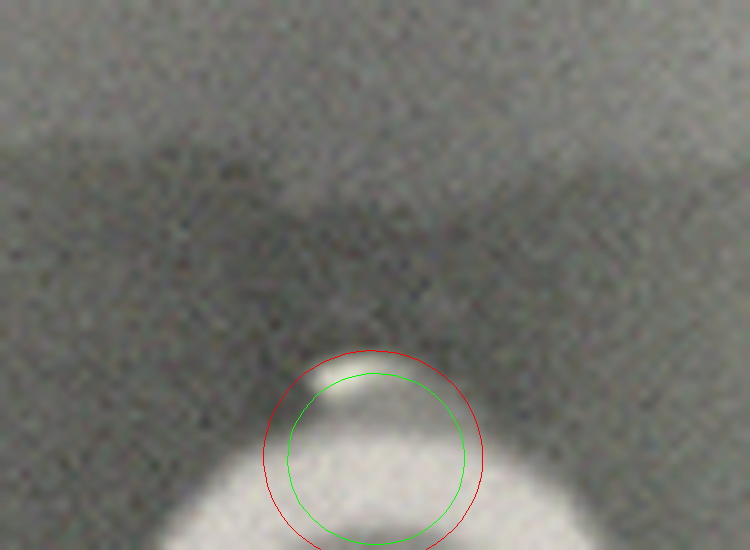

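```bash
python3 -m crank '[0,0,0,0,0,0,1, 0,0,0,0,0,0,1]'; python3 - <<'E'
from h import *
for i in range(2):
  st=bot.state();p=st['position'];Q=R.from_rotvec(st['eef_rot']).as_matrix()
  a=cams.capture('wrist')
  tip=p+Q@[0,0.00025,.089];d=np.array([.5455,.2053,.06])-tip
  print(p,tip,(Q.T@[d[0],d[1],0]*1000).round(2))
x0,y0=280,155
b=cv2.convertScaleAbs(cv2.resize(a[y0:y0+55,x0:x0+75],None,fx=10,fy=10,interpolation=2),alpha=2.2)
def circ(c,r,col,ax=np.eye(3)):
  pts=[proj('wrist',c+ax@[r*np.cos(t),r*np.sin(t),0],st) for t in np.linspace(0,6.3,60)]
  cv2.polylines(b,[np.array([((u-x0+.5)*10,(v-y0+.5)*10) for u,v in pts],np.int32)],False,col,1)
circ(np.array([.5455,.2053,.06]),.00925,(0,0,255)); circ(p+Q@[0,.00025,.089],.00725,(0,255,0),Q)
cv2.imwrite('pics/w19.png',b)
E
```

```text
time: 19.2
position: [0.5454, 0.2074, 0.156]
eef_rot: [-1.961, -2.443, 0.017]
ft_force: [0.0, 0.1, -1.4]
finger_gap: 0.214
[0.54543493 0.20740964 0.15599389] [0.54445315 0.2072042  0.06699919] [-2.09  0.61 -0.01]
[0.54536485 0.20739577 0.15579707] [0.54435631 0.20718104 0.06680269] [-2.08  0.71 -0.01]
```

View pics/w19.png

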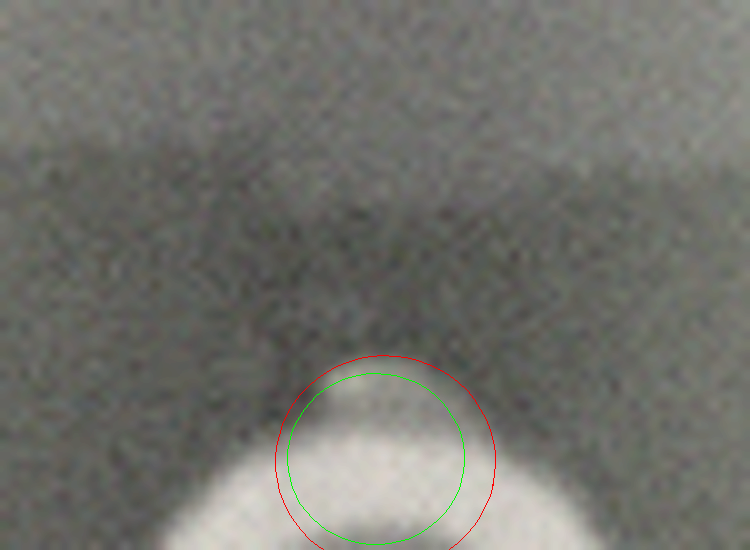

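```bash
python3 -m crank '[-1.7,-0.3,0,0,0,0,1, 0,0,0,0,0,0,1, 0,0.1,4,0,0,0,1, 0,0,0,0,0,0,1]'; python3 -m crank '[0,0.02,1.5,0,0,0,1, 0,0,0,0,0,0,1]';python3 -m crank '[0,0.02,1.5,0,0,0,1, 0,0,0,0,0,0,1]';python3 -m crank '[0,0.02,1,0,0,0,1, 0,0,0,0,0,0,1]'
```

```text
time: 19.8
position: [0.5451, 0.2055, 0.1509]
eef_rot: [-1.961, -2.442, 0.019]
ft_force: [-0.5, -0.6, -2.1]
finger_gap: 0.214
time: 20.05
position: [0.5453, 0.2056, 0.1498]
eef_rot: [-1.961, -2.442, 0.019]
ft_force: [0.0, -0.5, -3.0]
finger_gap: 0.214
time: 20.3
position: [0.5453, 0.2055, 0.1483]
eef_rot: [-1.961, -2.442, 0.019]
ft_force: [0.2, 0.0, -1.7]
finger_gap: 0.215
time: 20.55
position: [0.5453, 0.2056, 0.1473]
eef_rot: [-1.961, -2.442, 0.019]
ft_force: [0.3, 0.4, -2.0]
finger_gap: 0.219
```

```bash
python3 -m crank '[0,0.02,1.5,0,0,0,1, 0,0.02,1.5,0,0,0,1, 0,0,0,0,0,0,1]';python3 -m crank '[0,0.05,4,0,0,0,1, 0,0.05,4,0,0,0,1, 0,0,0,0,0,0,1]'
```

```text
time: 20.92
position: [0.5453, 0.2056, 0.1443]
eef_rot: [-1.961, -2.442, 0.019]
ft_force: [-0.4, 1.0, -1.5]
finger_gap: 0.215
time: 21.3
position: [0.5451, 0.2055, 0.1359]
eef_rot: [-1.961, -2.442, 0.019]
ft_force: [-1.1, -0.2, -2.3]
finger_gap: 0.213
```

```bash
python3 -m crank '[0,0.07,5,0,0,0,1, 0,0.08,5,0,0,0,1, 0,0,0,0,0,0,1]';python3 -m crank '[0,0.07,5,0,0,0,1, 0,0.08,5,0,0,0,1, 0,0,0,0,0,0,1]'; python3 -m crank '[0,0.07,5,0,0,0,1, 0,0.04,3,0,0,0,1, 0,0,0,0,0,0,1]'
```

```text
time: 21.68
position: [0.545, 0.2055, 0.1258]
eef_rot: [-1.961, -2.442, 0.02]
ft_force: [-0.5, 1.0, -2.6]
finger_gap: 0.214
time: 22.05
position: [0.545, 0.2055, 0.1159]
eef_rot: [-1.961, -2.442, 0.02]
ft_force: [-0.1, -0.5, -2.0]
finger_gap: 0.213
time: 22.42
position: [0.5452, 0.2055, 0.1081]
eef_rot: [-1.961, -2.442, 0.019]
ft_force: [-0.5, 0.6, -3.6]
finger_gap: 0.212
```

Remaining about 8 mm to collar contact (TCP ≈ 0.0995).

```bash
python3 -m crank '[0,0.07,4,0,0,0,1, 0,0.04,2,0,0,0,1, 0,0,0,0,0,0,1]';python3 -m crank '[0,0.02,1,0,0,0,1, 0,0,0,0,0,0,1]'; python3 -m crank '[0,0.02,1,0,0,0,1, 0,0,0,0,0,0,1]'
```

```text
time: 22.8
position: [0.5452, 0.2056, 0.1022]
eef_rot: [-1.961, -2.442, 0.019]
ft_force: [-0.6, -1.0, -2.7]
finger_gap: 0.215
time: 23.05
position: [0.5453, 0.2056, 0.1014]
eef_rot: [-1.961, -2.442, 0.018]
ft_force: [-0.8, -0.5, -2.4]
finger_gap: 0.214
time: 23.3
position: [0.5453, 0.2056, 0.1003]
eef_rot: [-1.961, -2.442, 0.019]
ft_force: [0.1, 1.3, -2.6]
finger_gap: 0.216
```

```bash
python3 -m crank '[0,0.02,1,0,0,0,1, 0,0,0,0,0,0,1]';python3 -m crank '[0,0.01,0.7,0,0,0,1, 0,0,0,0,0,0,1]'
```

```text
time: 23.55
position: [0.5456, 0.2057, 0.0995]
eef_rot: [-1.961, -2.442, 0.018]
ft_force: [0.6, 0.5, -0.5]
finger_gap: 0.219
time: 23.8
position: [0.546, 0.2057, 0.0993]
eef_rot: [-1.962, -2.443, 0.017]
ft_force: [-0.2, 0.0, 4.5]
finger_gap: 0.213
```

```bash
python3 -m crank '[0,0,-0.5,0,0,0,0.45, 0,0,0,0,0,0,0.45, 0,0,0,0,0,0,0.45, 0,0,0,0,0,0,0.45]'; python3 -m crank '[0,-0.1,-8,0,0,0,0.45, 0,-0.6,-40,0,0,0,0.45, 0,-0.7,-45,0,0,0,0.45, 0,0,-40,0,0,0,0.45]'; python3 -m crank '[-50,0,0,0,0,0,0.45, -20,0,0,0,0,0,0.45, 0,0,0,0,0,0,0.45, 0,0,0,0,0,0,0.45]'; python3 - <<'E'
from h import *
st=bot.state();p=st['position'];Q=R.from_rotvec(st['eef_rot']).as_matrix()
a=cams.capture('wrist');s=cams.capture('side');c=cams.capture('scene')
cv2.imwrite('pics/w20.png',a)
cv2.imwrite('pics/x20.png',cv2.convertScaleAbs(np.hstack([cv2.resize(s[200:320,230:350],(400,400),interpolation=2),cv2.resize(c[170:260,300:400],(400,400),interpolation=2)]),alpha=1.3))
cv2.imwrite('pics/x21.png',cv2.convertScaleAbs(cv2.resize(c[180:260,240:310],(500,570),interpolation=2),alpha=1.3))
print(p,st['ft_force'],st['finger_gap'])
E
```

```text
time: 24.3
position: [0.5453, 0.2056, 0.0991]
eef_rot: [-1.961, -2.442, 0.019]
ft_force: [0.7, -0.9, -0.0]
finger_gap: 0.545
time: 24.8
position: [0.5459, 0.2057, 0.2344]
eef_rot: [-1.962, -2.442, 0.017]
ft_force: [1.4, -0.7, -0.3]
finger_gap: 0.55
time: 25.3
position: [0.5606, 0.1388, 0.232]
eef_rot: [-1.959, -2.442, 0.018]
ft_force: [1.0, 0.7, -0.0]
finger_gap: 0.548
[0.56063488 0.13879813 0.23196119] [ 1.00851881  0.65951874 -0.01965921] 0.5480234397983782
```

View pics/w20.png

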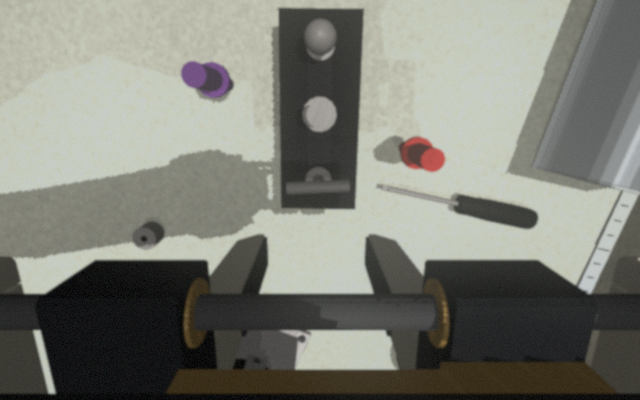

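View pics/x20.png

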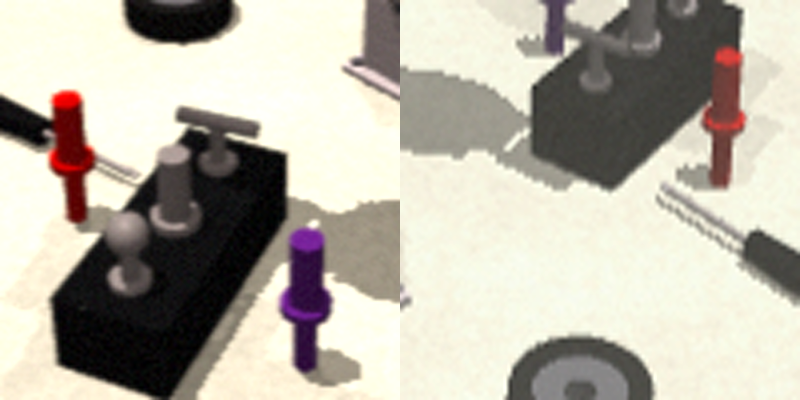

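View pics/x21.png

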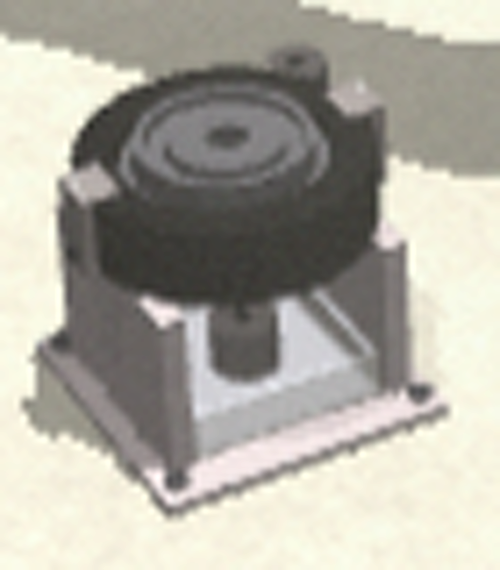

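The wrist and side views show the ejector upright in its socket with the collar flush on the block. The scene view shows the sleeve standing in the tray. The two other tools are where they were.

```bash
python3 -c "
from station import bot
print(bot.close_job(), bot.state()['time'])"
```

```text
the job is handed in; nothing more can be done
the job is handed in; nothing more can be done
```

The sleeve is out of the hub and standing in the catch tray, and the ejector is back upright in its middle socket. I handed the job in with about 25 s of the 69 s used. No verdict was reported.

- **Finding the bore:** my first estimate from the wrist camera touched the hub rim at about 7.5 N. I lifted 1.5 mm, moved about 1 mm towards the stand's -x, and the shank went in freely.
- **Pressing out:** in the readings between moves, the sleeve slid at about 10 N. The force then fell back to the ejector's own weight, with the collar about 1 to 2 mm above the hub. The scene camera showed the sleeve on the tray floor.
- **Putting it back:** the ejector went down its socket without contact until the collar met the block at about 7 N. I then let go and moved the gripper clear.

**Last checks:** the ejector stands upright with its collar on the block, and the sleeve stands in the tray. The ball punch and tee key look unmoved, the gripper touches nothing, and the wrist force is about zero. I did not check the other bystanders one by one, but nothing was touched on the way.

**What disagreed:**
- **Finger length:** in all three cameras the fingers looked about 40 mm shorter than the stated 25 mm ahead of the TCP, so the ejector seemed held only near the top of its head. The grip did not slip.
- **Tilt in the grip:** the ejector sat about 1° off the tool's axis, which I corrected by turning the tool.

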